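# Find the bowed lock cover with a straightedge

### The job

One of the three lock covers in the checking rack is bowed up in the middle. Lay the straightedge lengthwise along the covers, one after another, letting go of it and pressing down its ends gently (with about 7 N, never more than 15 N) with closed fingertips to feel for rocking; on the one that rocks, press its left end and then its right end (as the robot sees them) down onto the cover, holding each for about half a second. Leave the straightedge lying on the bowed cover to mark it, never drop it, and leave the padlock, the bottle and the box of key blanks where they are.

Things in the scene. Friction and masses are not known exactly. Their poses are not given: they have to be found in the camera images.
- edge_grip (a point): Centre of the straightedge's black upright rib grip: 14 mm thick (x), 50 long (y), 28 tall. Loose, 0.2 to 0.3 kg: an aluminium blade 184 mm long (y), 30 wide (x), 6 thick, the rib standing on its middle. This point is 20 mm above the blade's underside, 14 above its upper face. x across the blade, y along it, z up. Both ends alike.
- edge_end1 (a point): Top centre of the springy black rubber pad (28 x 24 mm, 3 mm high, unpressed; it gives 1 mm per 8 N, 2.5 mm at most) on the blade's +y end, 78 mm from its middle, 9 mm above the blade's underside: a place to press.
- edge_end2 (a point): The same on the blade's -y end.
- blade: The straightedge's blade with its two end pads, moving as one with the rib grip; origin at the middle of its underside, axes as for edge_grip.
- rack: Grey checking rack, 290 mm (x) by 210 (y), deck 12 mm thick, fixed to the bench; origin at the middle of its underside, +y to the robot's left. Three look-alike steel lock covers are fixed on it side by side at 85 mm pitch, each 60 mm (x) by 172 (y), 12 thick; nothing on the rack stands higher.
- place_1 (a point): Middle of the top of the nearest (-x) cover in the rack, at a flat one's nominal height (24 mm above the bench); each really lies up to 1.75 mm higher or lower, unmeasured; axes as the rack's. The straightedge goes along y, its middle within 25 mm of here. Any one cover is bowed: it rises 5 mm evenly from both short ends to its middle, so the blade rocks on it; the free end's pad then stands 9 mm above the pressed one. Covers and blade are rigid.
- place_2 (a point): Middle of the top of the middle cover in the rack, at a flat one's nominal height (24 mm above the bench); each really lies up to 1.75 mm higher or lower, unmeasured; axes as the rack's. The straightedge goes along y, its middle within 25 mm of here. Any one cover is bowed: it rises 5 mm evenly from both short ends to its middle, so the blade rocks on it; the free end's pad then stands 9 mm above the pressed one. Covers and blade are rigid.
- place_3 (a point): Middle of the top of the farthest (+x) cover in the rack, at a flat one's nominal height (24 mm above the bench); each really lies up to 1.75 mm higher or lower, unmeasured; axes as the rack's. The straightedge goes along y, its middle within 25 mm of here. Any one cover is bowed: it rises 5 mm evenly from both short ends to its middle, so the blade rocks on it; the free end's pad then stands 9 mm above the pressed one. Covers and blade are rigid.
- padlock: Bystander: brass padlock standing on the bench, 50 mm wide, 80 mm tall with its shackle; origin at the centre of its underside.
- oil: Bystander: upright oil bottle, 44 mm in diameter, 110 mm tall; origin at the centre of its underside.
- blanks: Bystander: open box of key blanks, 100 x 140 x 45 mm; origin at the centre of its underside.
Not all that is in view belongs to the job. There is more than one size of the part that bears edge_grip; the job needs the largest.

How it is judged:
On the way, in this order (a step that is already met when the one before it is completed fails the run):
1. the straightedge lies lengthwise on a cover, let go ((horizontal distance between edge_grip and place_1 below 0.025 m or horizontal distance between edge_grip and place_2 below 0.025 m or horizontal distance between edge_grip and place_3 below 0.025 m) and angle between the y axis of edge_grip and the y axis of rack, either way round below 0.2 rad and z of edge_grip in the frame of rack between 0.04 and 0.052 m and contact force between the fingers and straightedge below 0.2 N), for 0.2 s.
2. on the bowed cover, the straightedge's left end is pressed down by the fingertips (over 3 N) and its right end stands up ((horizontal distance between edge_grip and place_1 below 0.025 m or horizontal distance between edge_grip and place_2 below 0.025 m or horizontal distance between edge_grip and place_3 below 0.025 m) and angle between the y axis of edge_grip and the y axis of rack, either way round below 0.2 rad and z of edge_grip in the frame of rack between 0.04 and 0.052 m and contact force between the fingers and blade above 3 N and ((y of edge_end1 in the frame of rack above 0.05 m and z of edge_end2 in the frame of rack above 0.038 m and z of edge_end1 in the frame of rack below 0.0365 m and horizontal distance between the grasp point and edge_end1 below 0.04 m) or (y of edge_end2 in the frame of rack above 0.05 m and z of edge_end1 in the frame of rack above 0.038 m and z of edge_end2 in the frame of rack below 0.0365 m and horizontal distance between the grasp point and edge_end2 below 0.04 m))), for 0.2 s.
3. then its right end is pressed down by the fingertips (over 3 N) and its left end stands up ((horizontal distance between edge_grip and place_1 below 0.025 m or horizontal distance between edge_grip and place_2 below 0.025 m or horizontal distance between edge_grip and place_3 below 0.025 m) and angle between the y axis of edge_grip and the y axis of rack, either way round below 0.2 rad and z of edge_grip in the frame of rack between 0.04 and 0.052 m and contact force between the fingers and blade above 3 N and ((y of edge_end1 in the frame of rack below -0.05 m and z of edge_end2 in the frame of rack above 0.038 m and z of edge_end1 in the frame of rack below 0.0365 m and horizontal distance between the grasp point and edge_end1 below 0.04 m) or (y of edge_end2 in the frame of rack below -0.05 m and z of edge_end1 in the frame of rack above 0.038 m and z of edge_end2 in the frame of rack below 0.0365 m and horizontal distance between the grasp point and edge_end2 below 0.04 m))), for 0.2 s.
At the end, for the whole second after the job is handed in: The straightedge lies at rest and let go on the bowed cover, lengthwise within 0.2 rad, its middle within 25 mm of the cover's middle, so that its rib's centre stands more than 2.5 mm higher than its nominal height on a flat cover, tipped by no more than 0.08 rad ((horizontal distance between edge_grip and place_1 below 0.025 m or horizontal distance between edge_grip and place_2 below 0.025 m or horizontal distance between edge_grip and place_3 below 0.025 m) and angle between the y axis of edge_grip and the y axis of rack, either way round below 0.2 rad and z of edge_grip in the frame of rack between 0.04 and 0.052 m and z of edge_grip in the frame of rack above 0.0465 m and angle between edge_grip's own z axis and vertical below 0.08 rad and linear speed of blade below 0.02 m/s); the robot touches nothing.
It fails at once if the fingers or arm press the blade or its pads with more than 15 N (contact force between any of the fingers, the arm and blade above 15 N).
It fails at once if the straightedge is dropped (out of the fingers more than 16 mm above the covers) (z of edge_grip in the frame of rack above 0.06 m and contact force between the fingers and straightedge below 0.05 N).
It fails at once if the brass padlock is moved by more than 20 mm (distance of padlock from where it was at the start of the episode above 0.02 m).
It fails at once if the oil bottle is moved by more than 20 mm (distance of oil from where it was at the start of the episode above 0.02 m).
It fails at once if the box of key blanks is moved by more than 20 mm (distance of blanks from where it was at the start of the episode above 0.02 m).
It also fails if it takes over 72 s, if anything falls off the work surface, if the arm or the gripper's body presses on something with over 40 N, if the wrist force passes 120 N, or if a joint passes its speed limit or range.

### The arm

A 6-joint arm with a two-finger parallel gripper is mounted at the origin on the work surface. World frame = base frame: x ahead of the robot, y to its left, z up, the work surface at z = 0. Lengths are in m, angles in rad, forces in N, time in s.
With the tool pointing down it reaches from about 0.325 to 1 m from the base axis. Payload 5.1 kg.
Tool frame: the origin (TCP) lies midway between the tips of the shut fingers; the grasp point (between the pads) lies 19 mm behind it (ctrl.grasp_offset is the distance from the TCP to the grasp point, in m); z points along the fingers, y is the direction in which the jaws open and shut (so a half turn about z gives the same grasp; the last joint's range is limited). The gripper opens to 85 mm and grips with 20 to 120 N. Pads are 22 mm wide; open, the fingers measure 114 mm over their backs; the gripper's body (76 mm by 85 mm) begins 54 mm behind the grasp point. The pads swing forward as they close: fully open they stand 13 mm farther back than shut.
Start: joints at [-0.083, 0.124, 1.65, -0, 1.367, -0.083], TCP at [0.65, -0, 0.211] pointing down, gripper open.
Joint ranges: [-2.61, 2.61], [-1.02, 2.33], [0.03, 2.71], [-1.35, 4.49], [0.32, 2.68], [-2.91, 2.91]. Speed limits (rad/s): [2.57, 2.57, 3.14, 3.14, 3.14, 3.14].

### API

Orientations are given as a 3x3 rotation matrix whose columns are the frame's x, y, z axes.
In Python, from rig import ctrl gives the robot as it stands. The module is installed in compiled form; this text tells all that it offers.
- The arm moves only by the tool play_rows, never from a script. Its argument "motion" is a list of rows, each a list of 2 entries, a list of its own where there are three numbers: the shift along the tool's x, y, z in mm, then the turn, a rotation vector about the tool's x, y, z in degrees. A call has 1 to 5 rows; each row shifts and turns the commanded pose from where the row before left it, along the tool's axes as they then stand; what a row does not reach is not made up. A row lasts 1/10 s, in which the tool goes at most 50 mm and 8.59 degrees, less where a joint would pass 70% of its speed; a pose out of reach is approached as far as the arm can. A call with a gripper value outside its range is refused whole. "fingers" is the opening, from 0 (shut) to 1 (fully open), set as the call begins (left out, the last holds). The fingers move at their own pace and stop on an object; "grip_force" is the grip in N (left out, the last holds). Time passes only in rows, so rows that do not move let the fingers close. It gives the time, the measured TCP pose, the force and the opening at its end, in the units of the state.
- ctrl.observe(): the state, without advancing time (a new reading comes with each control period).
- ctrl.camera(name): name is "scene" or "side" or "wrist"; returns the picture (384x512x3 uint8, red, green, blue); there is no depth.
- ctrl.calibration(name): a dict with "intrinsics" (3x3 intrinsics, pixels), "rvec" (rotation vector, rad) and "tvec" (3), from world to camera coordinates, as OpenCV has them. Camera axes: x right, y down, z forward; pixel columns grow to the right and rows downward; lengths in m; the calibration is good to about 2 mm. The wrist camera is an equidistant fisheye: a pixel r from the principal point sees the ray r / f radians off the axis. A picture is of the moment at which its call begins: read the wrist's pose just before it. calibration takes no time and is no camera call; for the wrist camera it gives the pose at the moment of the call.
- ctrl.hand_in(): hands the job in, once; it reports no verdict.
The state is a dict: "t": time; "joint_positions": joint angles; "qd": joint speeds; "effort": joint torques, N m; "eef_pos": TCP position; "tcp_rot": TCP orientation; "contact_force": force on the tool from outside, world axes, zero at the start; "ft_torque": the same for the moment, N m; "opening": finger opening in m.
Only numpy, scipy, OpenCV 4.12 (cv2) and the standard library are available. Lean on these libraries where they do the work, as an engineer would, in place of code of your own. Each camera call takes 0.05 s, during which the arm holds its last target.

## Working session

There is one attempt and no reset: what is moved stays moved. The work goes in short steps, Python scripts to look and compute and a tool call to move; the robot and the scene stay as the last step left them, time stands still between calls to the robot, and variables do not carry over. Pictures are saved under pics/ and viewed, and the job is handed in when it is done.

Besides the shell and the picture viewer there is one more tool, called after "Call:" in YAML: its name, and indented under it one key for each argument. play_rows: Moves the arm, as the interface text tells. Its arguments: {"type":"object","properties":{"motion":{"type":"array","items":{"type":"array"}},"fingers":{"type":"number"},"grip_force":{"type":"number"}},"required":["motion"]}

```bash
mkdir -p pics
cat > h.py <<'E'
import numpy as np, cv2
from rig import ctrl
def snap(n,fn):
    im=ctrl.camera(n); cv2.imwrite('pics/'+fn,im[:,:,::-1]); return im
def cal(n):
    c=ctrl.calibration(n); R=cv2.Rodrigues(np.array(c['rvec'],float))[0]
    return np.array(c['intrinsics']),R,np.array(c['tvec'],float).ravel()
def ray(n,px,c=None):
    K,R,t=c or cal(n)
    x=(px[0]-K[0,2])/K[0,0]; y=(px[1]-K[1,2])/K[1,1]
    if n=='wrist':
        th=np.hypot(x,y); s=np.sin(th)/th if th>1e-9 else 1; d=np.array([x*s,y*s,np.cos(th)])
    else: d=np.array([x,y,1.])
    return -R.T@t, R.T@d
def onz(n,px,z,c=None):
    o,d=ray(n,px,c); return o+d*(z-o[2])/d[2]
def proj(n,P,c=None):
    K,R,t=c or cal(n); p=R@np.array(P)+t
    if n=='wrist':
        r=np.hypot(p[0],p[1]); th=np.arctan2(r,p[2]); u=p[:2]/r*th
    else: u=p[:2]/p[2]
    return np.array([K[0,0]*u[0]+K[0,2],K[1,1]*u[1]+K[1,2]])
def st():
    s=ctrl.observe(); print('t',s['t'],'pos',np.round(s['eef_pos'],4),'F',np.round(s['contact_force'],2),'op',s['opening']); print(np.round(s['tcp_rot'],3)); return s
E
python3 - <<'E'
from h import *
s=st()
for n in ('scene','side','wrist'):
    snap(n,n+'0.png'); K,R,t=cal(n); print(n,np.round(K,1).tolist(),np.round(-R.T@t,3),np.round(R[2],3))
E
```

```text
t 0.0 pos [0.6494 0.     0.21  ] F [ 0.17 -0.68  1.07] op 0.08527712603423045
[[ 0.     1.    -0.002]
 [ 1.    -0.     0.   ]
 [ 0.    -0.002 -1.   ]]
scene [[458.9, 0.0, 253.6], [0.0, 458.9, 198.5], [0.0, 0.0, 1.0]] [ 1.075 -0.461  1.126] [-0.376  0.348 -0.859]
side [[412.4, 0.0, 259.2], [0.0, 412.4, 192.0], [0.0, 0.0, 1.0]] [0.412 1.027 0.796] [ 0.128 -0.802 -0.583]
wrist [[297.3, 0.0, 257.0], [0.0, 297.3, 188.1], [0.0, 0.0, 1.0]] [0.65  0.071 0.372] [-0.001 -0.279 -0.96 ]
```

View pics/scene0.png

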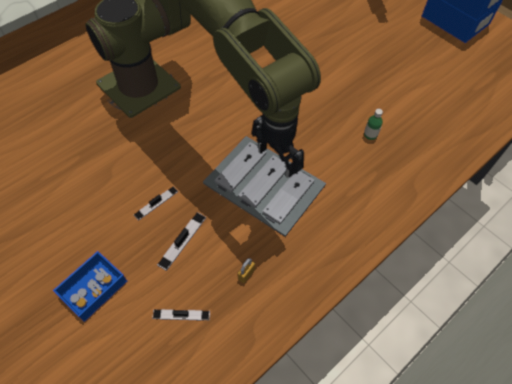

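View pics/side0.png

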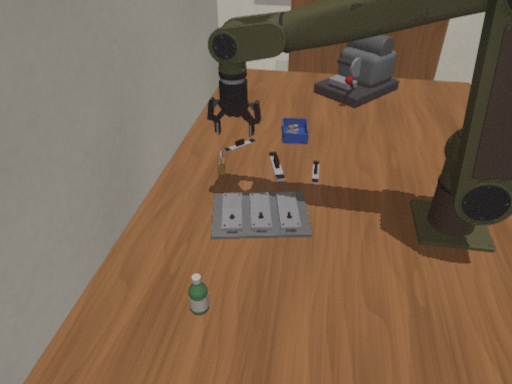

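View pics/wrist0.png

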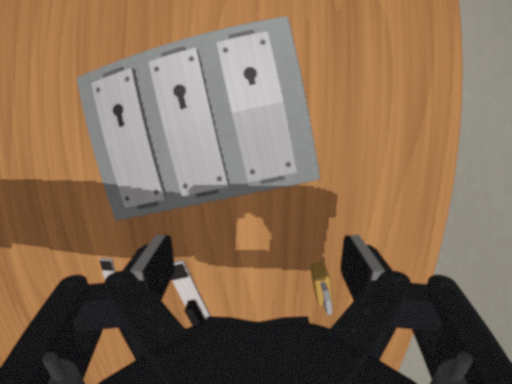

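Run:
```python
from h import *
im=cv2.imread('pics/scene0.png')
c=im[130:330,50:330]; cv2.imwrite('pics/sc_crop.png',cv2.resize(c,None,fx=2.8,fy=2.8,interpolation=cv2.INTER_CUBIC))
for p in [(288,17),(318,178),(118,219),(79,77)]: print('wrist rack',onz('wrist',p,.012).round(4))
for p in [(248,138),(325,184),(285,232),(206,182)]: print('scene rack',onz('scene',p,.012).round(4))
for p in [(182,240),(202,216),(162,265)]: print('edge',onz('scene',p,.009).round(4))
for p in [(156,203),(181,314)]: print('decoy',onz('scene',p,.009).round(4))
print('padlock',onz('scene',(244,278),0).round(3),'oil',onz('scene',(371,137),0).round(3),'blanks',onz('scene',(90,293),0).round(3))
```

```text
wrist rack [0.6867 0.1798 0.012 ]
wrist rack [ 0.7267 -0.0209  0.012 ]
wrist rack [ 0.4525 -0.0799  0.012 ]
wrist rack [0.4093 0.1217 0.012 ]
scene rack [0.4147 0.122  0.012 ]
scene rack [0.6871 0.1781 0.012 ]
scene rack [ 0.7224 -0.0156  0.012 ]
scene rack [ 0.4551 -0.0752  0.012 ]
edge [ 0.5556 -0.2384  0.009 ]
edge [ 0.5336 -0.1525  0.009 ]
edge [ 0.5787 -0.3209  0.009 ]
decoy [ 0.4156 -0.2234  0.009 ]
decoy [ 0.7147 -0.3621  0.009 ]
padlock [ 0.744 -0.182  0.   ] oil [0.657 0.419 0.   ] blanks [ 0.516 -0.501  0.   ]
```

View pics/sc_crop.png

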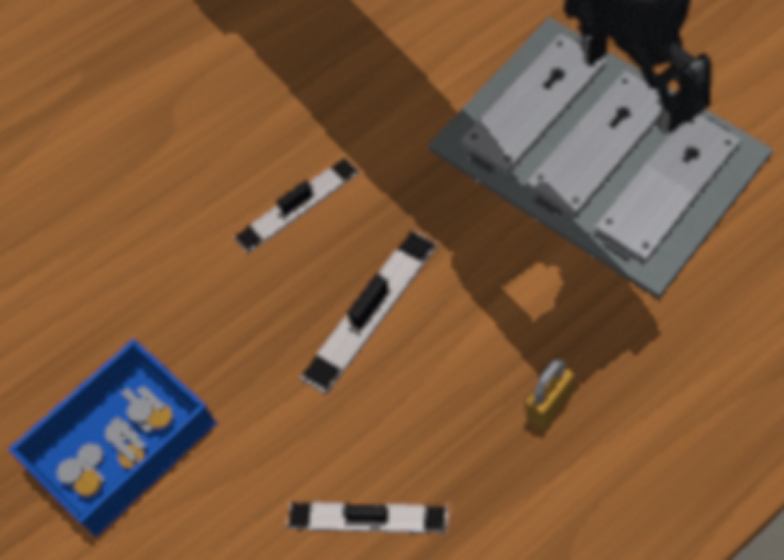

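Call:
play_rows:
  motion:
    - [[-35, -19, 0], [0, 0, 0]]
    - [[-35, -19, 0], [0, 0, 0]]
    - [[-35, -19, 0], [0, 0, 0]]
    - [[-35, -19, 0], [0, 0, -7]]
    - [[0, 0, 0], [0, 0, -8]]

```text
t: 0.65
eef_pos: [0.572, -0.1434, 0.2109]
tcp_rot: [[-0.26, 0.966, -0.001], [0.966, 0.26, -0.001], [-0.001, -0.001, -1.0]]
contact_force: [0.1, 1.0, -0.6]
opening: 0.0857
```

Call:
play_rows:
  motion:
    - [[0, 0, 0], [0, 0, 0]]
    - [[0, 0, 0], [0, 0, 0]]
    - [[0, 0, 0], [0, 0, 0]]

```text
t: 0.95
eef_pos: [0.5742, -0.1394, 0.2111]
tcp_rot: [[-0.258, 0.966, -0.0], [0.966, 0.258, 0.0], [0.0, -0.0, -1.0]]
contact_force: [0.6, -0.5, 0.5]
opening: 0.0852
```

Run:
```python
from h import *
st(); snap('wrist','w1.png'); im=snap('scene','s1.png')
```

```text
t 0.95 pos [ 0.5742 -0.1394  0.2111] F [ 0.63 -0.52  0.51] op 0.08524084603094423
[[-0.258  0.966 -0.   ]
 [ 0.966  0.258  0.   ]
 [ 0.    -0.    -1.   ]]
```

View pics/w1.png

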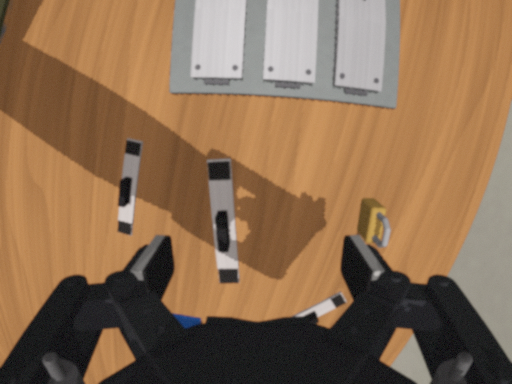

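View pics/s1.png

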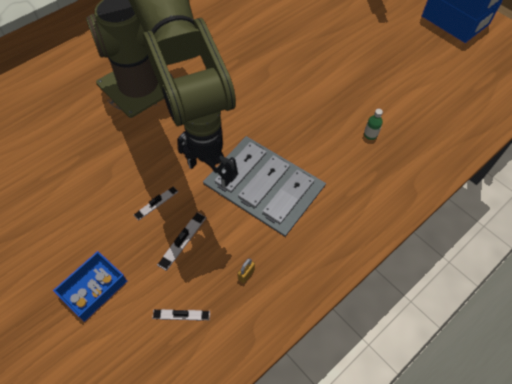

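Run:
```python
from h import *
im=cv2.imread('pics/w1.png'); c=im[140:300,180:270]; cv2.imwrite('pics/w1c.png',cv2.resize(c,None,fx=3.6,fy=3.6,interpolation=cv2.INTER_CUBIC))
im=cv2.imread('pics/s1.png'); c=im[130:240,195:335]; cv2.imwrite('pics/s1c.png',cv2.resize(c,None,fx=5,fy=5,interpolation=cv2.INTER_CUBIC))
im=cv2.imread('pics/side0.png'); c=im[180:245,200:320]; cv2.imwrite('pics/d0c.png',cv2.resize(c,None,fx=6,fy=6,interpolation=cv2.INTER_CUBIC))
```

```text
(no output)
```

View pics/w1c.png

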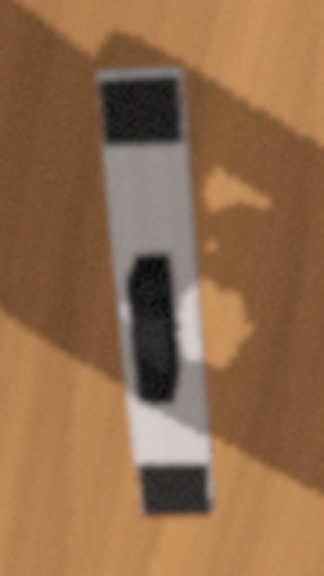

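View pics/s1c.png

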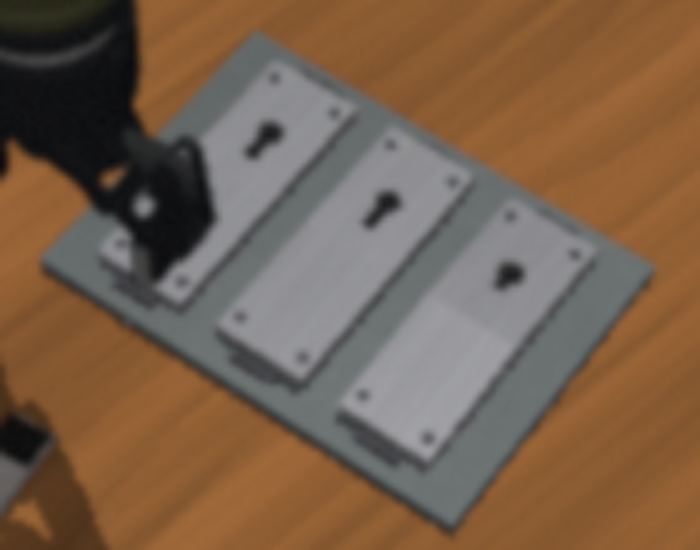

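View pics/d0c.png

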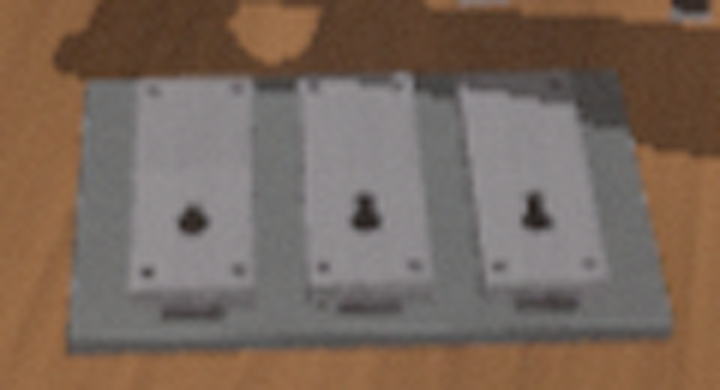

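Run:
```python
from h import *
f=lambda p:(180+p[0]/3.6,140+p[1]/3.6)
A=onz('wrist',f((140,70)),.006);B=onz('wrist',f((177,513)),.006)
d=A-B;L=np.linalg.norm(d);m=(A+B)/2
print(A.round(4),B.round(4),L,m.round(4),'yaw',np.degrees(np.arctan2(-d[0],d[1])))
# rib top ends
for p in [(152,256),(160,402)]: print(onz('wrist',f(p),.034).round(4))
s=ctrl.observe();R=np.array(s['tcp_rot']);print(R.T@(np.array([m[0],m[1],s['eef_pos'][2]])-s['eef_pos'])*1000)
# rack refine w1: lower corners, screws
for p in [(171,93),(396,107)]: print(onz('wrist',p,.012).round(4))
print((np.array(s['joint_positions'])).round(2))
```

```text
[ 0.5275 -0.1505  0.006 ] [ 0.5816 -0.3253  0.006 ] 0.18302902249046651 [ 0.5546 -0.2379  0.006 ] yaw 17.185737698478007
[ 0.5481 -0.2059  0.034 ]
[ 0.5631 -0.2602  0.034 ]
[-9.01292641e+01 -4.45332706e+01 -7.80463373e-03]
[ 0.4498 -0.0825  0.012 ]
[ 0.7284 -0.0209  0.012 ]
[-0.33 -0.01  1.79  0.    1.36 -0.59]
```

Call:
play_rows:
  motion:
    - [[-30, -15, 0], [0, 0, 0]]
    - [[-30, -15, 20], [0, 0, 0]]
    - [[-29, -14, 30], [0, 0, -2]]
    - [[0, 0, 40], [0, 0, 0]]
    - [[0, 0, 20], [0, 0, 0]]
  fingers: 0.5
  grip_force: 30

```text
t: 1.55
eef_pos: [0.5527, -0.237, 0.0974]
tcp_rot: [[-0.291, 0.957, -0.004], [0.957, 0.291, 0.002], [0.004, -0.004, -1.0]]
contact_force: [0.3, 0.2, -0.6]
opening: 0.0428
```

Call:
play_rows:
  motion:
    - [[0, 0, 0], [0, 0, 0]]
    - [[0, 0, 0], [0, 0, 0]]

```text
t: 1.75
eef_pos: [0.5549, -0.2371, 0.1016]
tcp_rot: [[-0.293, 0.956, -0.0], [0.956, 0.293, 0.0], [0.0, -0.0, -1.0]]
contact_force: [0.9, 0.4, 0.6]
opening: 0.0426
```

Run:
```python
from h import *
s=st(); snap('wrist','w2.png')
R=np.array(s['tcp_rot']);print(R.T@(np.array([.555,-.2365,.01])-s['eef_pos'])*1000)
```

```text
t 1.75 pos [ 0.5549 -0.2371  0.1016] F [0.89 0.4  0.6 ] op 0.04261486752760304
[[-0.293  0.956 -0.   ]
 [ 0.956  0.293  0.   ]
 [ 0.    -0.    -1.   ]]
[ 0.53105445  0.22498233 91.64470691]
```

View pics/w2.png

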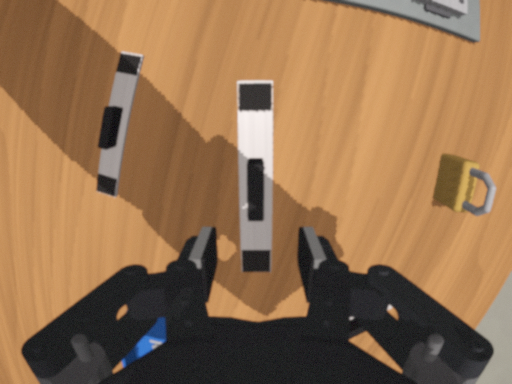

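Call:
play_rows:
  motion:
    - [[0, 0, 35], [0, 0, 0]]
    - [[0, 0, 30], [0, 0, 0]]
    - [[0, 0, 15], [0, 0, 0]]
    - [[0, 0, 6], [0, 0, 0]]
    - [[0, 0, 2], [0, 0, 0]]

```text
t: 2.3
eef_pos: [0.5554, -0.2376, 0.0143]
tcp_rot: [[-0.293, 0.956, 0.001], [0.956, 0.293, -0.001], [-0.001, 0.001, -1.0]]
contact_force: [-0.2, -0.8, -0.4]
opening: 0.0431
```

Call:
play_rows:
  motion:
    - [[0, 0, 2], [0, 0, 0]]
    - [[0, 0, 0], [0, 0, 0]]

```text
t: 2.5
eef_pos: [0.5555, -0.2379, 0.0127]
tcp_rot: [[-0.292, 0.956, 0.002], [0.956, 0.292, -0.001], [-0.002, 0.002, -1.0]]
contact_force: [0.0, 0.3, 0.9]
opening: 0.043
```

Call:
play_rows:
  motion:
    - [[0, 0, 2], [0, 0, 0]]
    - [[0, 0, 0], [0, 0, 0]]

```text
t: 2.7
eef_pos: [0.5548, -0.2375, 0.0098]
tcp_rot: [[-0.292, 0.956, 0.001], [0.956, 0.292, -0.0], [-0.001, 0.001, -1.0]]
contact_force: [0.4, -0.0, -0.7]
opening: 0.0426
```

Call:
play_rows:
  motion:
    - [[0, 0, 0], [0, 0, 0]]
    - [[0, 0, 0], [0, 0, 0]]
    - [[0, 0, 0], [0, 0, 0]]
    - [[0, 0, 0], [0, 0, 0]]
    - [[0, 0, 0], [0, 0, 0]]
  fingers: 0
  grip_force: 40

```text
t: 3.2
eef_pos: [0.5544, -0.2375, 0.0095]
tcp_rot: [[-0.292, 0.956, -0.0], [0.956, 0.292, -0.0], [0.0, -0.0, -1.0]]
contact_force: [-2.2, 1.0, 2.2]
opening: 0.0124
```

Call:
play_rows:
  motion:
    - [[0, 0, 0], [0, 0, 0]]
    - [[0, 0, 0], [0, 0, 0]]
    - [[0, 0, 0], [0, 0, 0]]

```text
t: 3.5
eef_pos: [0.5544, -0.2375, 0.0095]
tcp_rot: [[-0.292, 0.956, -0.0], [0.956, 0.292, -0.0], [-0.0, -0.0, -1.0]]
contact_force: [-3.3, 0.3, 5.0]
opening: 0.0125
```

Run:
```python
from h import *
s=st(); snap('wrist','w3.png'); snap('scene','s3.png')
```

```text
t 3.5 pos [ 0.5544 -0.2375  0.0095] F [-3.35  0.3   4.97] op 0.012459283113610917
[[-0.292  0.956 -0.   ]
 [ 0.956  0.292 -0.   ]
 [-0.    -0.    -1.   ]]
```

View pics/w3.png

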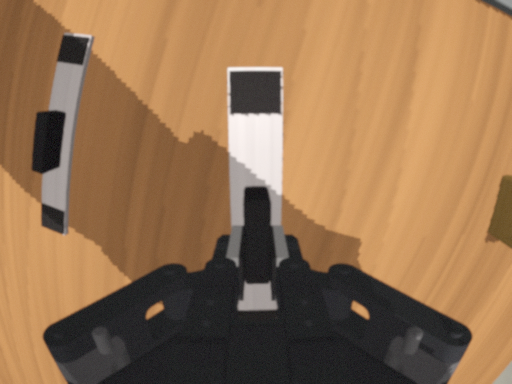

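Call:
play_rows:
  motion:
    - [[0, 0, -5], [0, 0, 0]]
    - [[0, 0, -15], [0, 0, 0]]
    - [[0, 0, -30], [0, 0, 0]]
    - [[0, 0, -30], [0, 0, 0]]
    - [[0, 0, -20], [0, 0, 0]]

```text
t: 4.1
eef_pos: [0.5557, -0.2378, 0.1125]
tcp_rot: [[-0.292, 0.956, 0.004], [0.956, 0.292, -0.001], [-0.002, 0.003, -1.0]]
contact_force: [-0.2, 0.0, -2.3]
opening: 0.0125
```

Run:
```python
from h import *
s=st()
K,R,t=cal('wrist')
# wrist cam pose at start: reconstruct relative to TCP
Rt=np.array(s['tcp_rot']);pt=np.array(s['eef_pos'])
C=-R.T@t; rel=Rt.T@(C-pt); Rc=R@Rt
R0=np.array([[0,1,-.002],[1,0,0],[0,-.002,-1.]]);p0=np.array([.6494,0,.21])
C0=p0+R0@rel; Rw=Rc@R0.T; c0=(K,Rw,-Rw@C0)
P=[onz('wrist',p,.024,c0) for p in [(218,38),(267,32),(296,176),(251,184)]]
print(np.round(P,4), np.mean(P,0).round(4), np.mean([onz('wrist',p,.012,c0) for p in [(288,17),(318,178),(118,219),(79,77)]],0))
P=[onz('scene',(195+a/5,130+b/5),.024) for a,b in [(510,200),(597,248),(430,468),(338,410)]]
print(np.round(P,4), np.mean(P,0).round(4))
snap('scene','s4.png')
tgt=np.array([.651,.068,pt[2]]);print(Rt.T@(tgt-pt)*1000)
```

```text
t 4.1 pos [ 0.5557 -0.2378  0.1125] F [-0.18  0.02 -2.27] op 0.01246406591681178
[[-0.292  0.956  0.004]
 [ 0.956  0.292 -0.001]
 [-0.002  0.003 -1.   ]]
[[ 0.604   0.15    0.024 ]
 [ 0.6606  0.1565  0.024 ]
 [ 0.6964 -0.0155  0.024 ]
 [ 0.6418 -0.0256  0.024 ]] [0.6507 0.0664 0.024 ] [0.5685393  0.05010744 0.012     ]
[[ 0.6039  0.1451  0.024 ]
 [ 0.6607  0.1592  0.024 ]
 [ 0.7006 -0.0109  0.024 ]
 [ 0.6411 -0.0241  0.024 ]] [0.6516 0.0673 0.024 ]
[ 2.64559332e+02  1.80505268e+02 -1.09617484e-01]
```

View pics/s4.png

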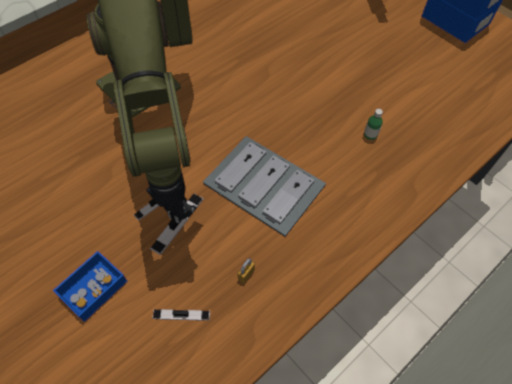

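Call:
play_rows:
  motion:
    - [[20, 14, 0], [0, 0, 0]]
    - [[34, 23, 0], [0, 0, 0]]
    - [[34, 23, 0], [0, 0, 0]]
    - [[34, 23, 0], [0, 0, 0]]
    - [[34, 23, 0], [0, 0, 0]]

```text
t: 4.65
eef_pos: [0.6104, -0.0555, 0.1089]
tcp_rot: [[-0.292, 0.956, 0.0], [0.956, 0.292, 0.0], [0.0, 0.0, -1.0]]
contact_force: [1.5, 0.2, -2.4]
opening: 0.0125
```

Call:
play_rows:
  motion:
    - [[34, 23, 0], [0, 0, 0]]
    - [[34, 23, 0], [0, 0, 0]]
    - [[27, 19, 0], [0, 0, 0]]
    - [[13, 9, 0], [0, 0, 2]]
    - [[0, 0, 0], [0, 0, 3]]

```text
t: 5.15
eef_pos: [0.6497, 0.0705, 0.1087]
tcp_rot: [[-0.209, 0.978, -0.0], [0.978, 0.209, 0.001], [0.001, 0.0, -1.0]]
contact_force: [-0.6, -1.1, -3.5]
opening: 0.0121
```

Call:
play_rows:
  motion:
    - [[0, 0, 0], [0, 0, 0]]
    - [[0, 0, 0], [0, 0, 0]]

```text
t: 5.35
eef_pos: [0.6491, 0.0677, 0.1088]
tcp_rot: [[-0.209, 0.978, -0.001], [0.978, 0.209, 0.0], [0.0, -0.001, -1.0]]
contact_force: [0.0, -0.1, -2.2]
opening: 0.0123
```

Run:
```python
from h import *
s=st(); snap('wrist','w5.png'); snap('scene','s5.png')
R=np.array(s['tcp_rot']);print(R.T@(np.array([.651,.0675,.0385])-s['eef_pos'])*1000)
```

```text
t 5.35 pos [0.6491 0.0677 0.1088] F [ 0.04 -0.15 -2.2 ] op 0.012295916530811048
[[-0.209  0.978 -0.001]
 [ 0.978  0.209  0.   ]
 [ 0.    -0.001 -1.   ]]
[-0.59509683  1.82687513 70.31224647]
```

View pics/w5.png

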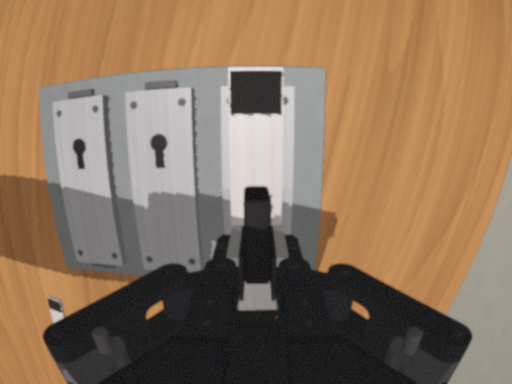

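Call:
play_rows:
  motion:
    - [[0, 2, 25], [0, 0, 0]]
    - [[0, 0, 20], [0, 0, 0]]
    - [[0, 0, 10], [0, 0, 0]]
    - [[0, 0, 5], [0, 0, 0]]
    - [[0, 0, 1], [0, 0, 0]]

```text
t: 5.95
eef_pos: [0.6513, 0.0679, 0.0481]
tcp_rot: [[-0.208, 0.978, -0.0], [0.978, 0.208, 0.0], [0.0, -0.0, -1.0]]
contact_force: [-0.1, 0.2, -1.8]
opening: 0.012
```

Call:
play_rows:
  motion:
    - [[0, 0, 2], [0, 0, 0]]
    - [[0, 0, 2], [0, 0, 0]]
    - [[0, 0, 1], [0, 0, 0]]
    - [[0, 0, 0], [0, 0, 0]]

```text
t: 6.35
eef_pos: [0.6516, 0.0682, 0.0436]
tcp_rot: [[-0.208, 0.978, 0.0], [0.978, 0.208, 0.0], [-0.0, 0.0, -1.0]]
contact_force: [-0.8, -0.5, -2.6]
opening: 0.0122
```

Call:
play_rows:
  motion:
    - [[0, 0, 1], [0, 0, 0]]
    - [[0, 0, 1], [0, 0, 0]]
    - [[0, 0, 0], [0, 0, 0]]

```text
t: 6.65
eef_pos: [0.6513, 0.0681, 0.0411]
tcp_rot: [[-0.208, 0.978, -0.0], [0.978, 0.208, -0.0], [0.0, -0.0, -1.0]]
contact_force: [0.7, 0.1, -2.1]
opening: 0.0122
```

Call:
play_rows:
  motion:
    - [[0, 0, 1], [0, 0, 0]]
    - [[0, 0, 0], [0, 0, 0]]

```text
t: 6.85
eef_pos: [0.6513, 0.0681, 0.0401]
tcp_rot: [[-0.208, 0.978, -0.0], [0.978, 0.208, -0.0], [0.0, -0.0, -1.0]]
contact_force: [-0.0, -0.6, -2.8]
opening: 0.0123
```

Call:
play_rows:
  motion:
    - [[0, 0, 1], [0, 0, 0]]
    - [[0, 0, 0], [0, 0, 0]]

```text
t: 7.05
eef_pos: [0.6515, 0.0681, 0.0394]
tcp_rot: [[-0.208, 0.978, 0.0], [0.978, 0.208, -0.0], [-0.0, 0.0, -1.0]]
contact_force: [0.5, -0.6, -2.2]
opening: 0.0121
```

Call:
play_rows:
  motion:
    - [[0, 0, 1], [0, 0, 0]]
    - [[0, 0, 0], [0, 0, 0]]

```text
t: 7.25
eef_pos: [0.6517, 0.0681, 0.0392]
tcp_rot: [[-0.208, 0.978, 0.0], [0.978, 0.208, -0.0], [-0.0, 0.0, -1.0]]
contact_force: [-3.0, -0.7, 3.3]
opening: 0.0124
```

Call:
play_rows:
  motion:
    - [[0, 0, 1], [0, 0, 0]]
    - [[0, 0, 0], [0, 0, 0]]

```text
t: 7.45
eef_pos: [0.6518, 0.0681, 0.0392]
tcp_rot: [[-0.208, 0.978, 0.0], [0.978, 0.208, -0.0], [-0.0, 0.0, -1.0]]
contact_force: [-4.9, -0.7, 8.8]
opening: 0.0123
```

Call:
play_rows:
  motion:
    - [[0, 0, 0.5], [0, 0, 0]]
    - [[0, 0, 0], [0, 0, 0]]

```text
t: 7.65
eef_pos: [0.6518, 0.0681, 0.0391]
tcp_rot: [[-0.208, 0.978, 0.0], [0.978, 0.208, -0.0], [-0.0, 0.0, -1.0]]
contact_force: [-5.6, -0.8, 9.6]
opening: 0.0124
```

Call:
play_rows:
  motion:
    - [[0, 0, -1], [0, 0, 0]]
    - [[0, 0, -0.7], [0, 0, 0]]
    - [[0, 0, 0], [0, 0, 0]]

```text
t: 7.95
eef_pos: [0.6516, 0.0681, 0.0391]
tcp_rot: [[-0.208, 0.978, 0.0], [0.978, 0.208, -0.0], [-0.0, 0.0, -1.0]]
contact_force: [-3.5, -0.5, 6.1]
opening: 0.0125
```

Call:
play_rows:
  motion:
    - [[0, 0, -1], [0, 0, 0]]
    - [[0, 0, -0.3], [0, 0, 0]]
    - [[0, 0, 0], [0, 0, 0]]

```text
t: 8.25
eef_pos: [0.6515, 0.0681, 0.0393]
tcp_rot: [[-0.208, 0.978, 0.0], [0.978, 0.208, 0.0], [-0.0, 0.0, -1.0]]
contact_force: [0.3, -1.1, -1.2]
opening: 0.0123
```

Call:
play_rows:
  motion:
    - [[0, 0, 0], [0, 0, 0]]
    - [[0, 0, 0], [0, 0, 0]]
    - [[0, 0, 0], [0, 0, 0]]
    - [[0, 0, 0], [0, 0, 0]]
    - [[0, 0, 0], [0, 0, 0]]
  fingers: 0.4

```text
t: 8.75
eef_pos: [0.6515, 0.0681, 0.0399]
tcp_rot: [[-0.208, 0.978, 0.0], [0.978, 0.208, 0.0], [-0.0, 0.0, -1.0]]
contact_force: [-0.6, 0.2, 0.6]
opening: 0.0342
```

Call:
play_rows:
  motion:
    - [[0, 0, -5], [0, 0, 0]]
    - [[0, 0, -20], [0, 0, 0]]
    - [[0, 0, -25], [0, 0, 0]]
    - [[0, 0, -15], [0, 0, 0]]
    - [[0, 0, 0], [0, 0, 0]]

```text
t: 9.25
eef_pos: [0.6537, 0.0682, 0.1086]
tcp_rot: [[-0.208, 0.978, 0.006], [0.978, 0.208, 0.0], [-0.001, 0.006, -1.0]]
contact_force: [0.8, 0.8, 0.9]
opening: 0.034
```

Run:
```python
from h import *
s=st(); snap('wrist','w6.png'); im=snap('side','d6.png')
c=im[180:245,200:320,::-1]; cv2.imwrite('pics/d6c.png',cv2.resize(c,None,fx=6,fy=6,interpolation=cv2.INTER_CUBIC))
```

```text
t 9.25 pos [0.6537 0.0682 0.1086] F [0.76 0.84 0.87] op 0.03395998027813728
[[-0.208  0.978  0.006]
 [ 0.978  0.208  0.   ]
 [-0.001  0.006 -1.   ]]
```

View pics/w6.png

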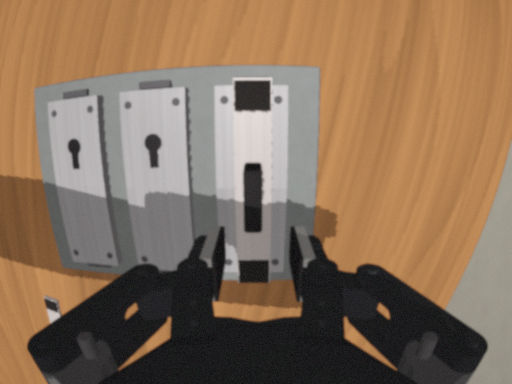

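View pics/d6c.png

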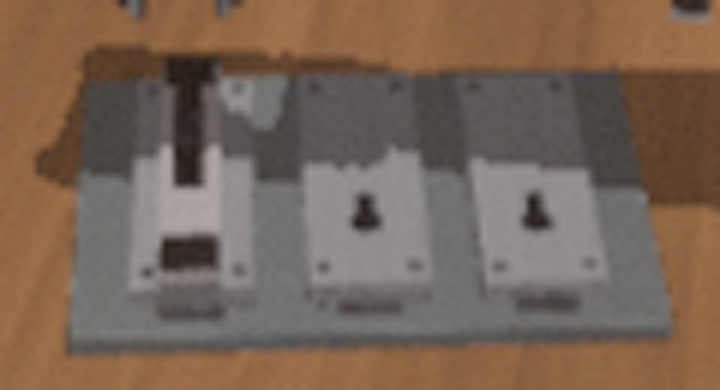

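Run:
```python
from h import *
s=st()
A=onz('wrist',(252.5,77.5),.035);B=onz('wrist',(254,283),.035)
d=A-B;print(A.round(4),B.round(4),np.linalg.norm(d),((A+B)/2).round(4),np.degrees(np.arctan2(-d[0],d[1])))
for p in [(252.5,96),(254,271)]:
  P=onz('wrist',p,.038);R=np.array(s['tcp_rot']);print(P.round(4),(R.T@(P-s['eef_pos'])*1000).round(1))
```

```text
t 9.35 pos [0.6514 0.0681 0.1048] F [-0.6  -0.04 -0.99] op 0.03446928710043132
[[-0.208  0.978  0.   ]
 [ 0.978  0.208 -0.   ]
 [-0.     0.    -1.   ]]
[0.6292 0.1566 0.035 ] [ 0.6673 -0.0194  0.035 ] 0.18012504692399578 [0.6483 0.0686 0.035 ] 12.204115702650489
[0.6323 0.1424 0.038 ] [76.6 -3.3 66.8]
[ 0.6642 -0.0044  0.038 ] [-73.6  -2.6  66.8]
```

Call:
play_rows:
  motion:
    - [[20, 0, 0], [0, 0, 0]]
    - [[30, -1, 0], [0, 0, 0]]
    - [[20, 0, 0], [0, 0, 0]]
    - [[8, 0, 0], [0, 0, 0]]
    - [[0, 0, 10], [0, 0, 0]]
  fingers: 0
  grip_force: 40

```text
t: 9.85
eef_pos: [0.6345, 0.145, 0.0949]
tcp_rot: [[-0.209, 0.978, 0.001], [0.978, 0.209, 0.0], [-0.0, 0.001, -1.0]]
contact_force: [0.9, 0.5, -0.5]
opening: 0.0002
```

Call:
play_rows:
  motion:
    - [[0, 0, 15], [0, 0, 0]]
    - [[0, 0, 15], [0, 0, 0]]
    - [[0, 0, 9], [0, 0, 0]]
    - [[0, 0, 3], [0, 0, 0]]
    - [[0, 0, 0], [0, 0, 0]]

```text
t: 10.35
eef_pos: [0.6338, 0.1437, 0.0517]
tcp_rot: [[-0.207, 0.978, -0.002], [0.978, 0.207, -0.0], [0.0, -0.002, -1.0]]
contact_force: [-0.6, -1.0, 0.8]
opening: 0.0001
```

Run:
```python
from h import *
s=st(); snap('wrist','w7.png'); im=snap('side','d7.png')
c=im[170:245,200:320,::-1]; cv2.imwrite('pics/d7c.png',cv2.resize(c,None,fx=6,fy=6,interpolation=cv2.INTER_CUBIC))
```

```text
t 10.35 pos [0.6338 0.1437 0.0517] F [-0.58 -0.98  0.81] op 0.00011393274266363468
[[-0.207  0.978 -0.002]
 [ 0.978  0.207 -0.   ]
 [ 0.    -0.002 -1.   ]]
```

View pics/d7c.png

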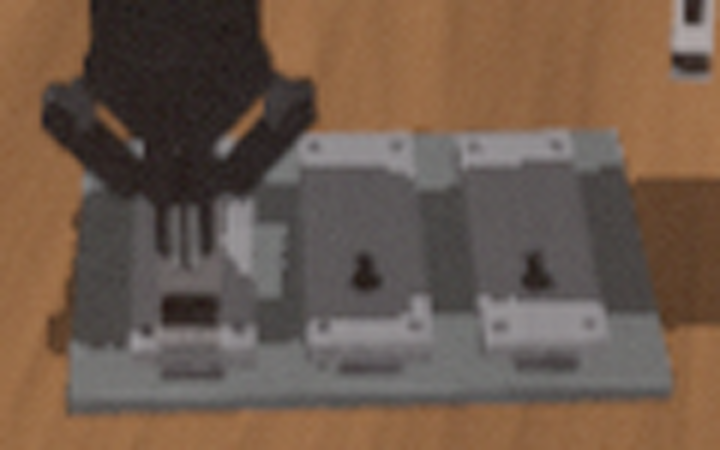

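View pics/w7.png

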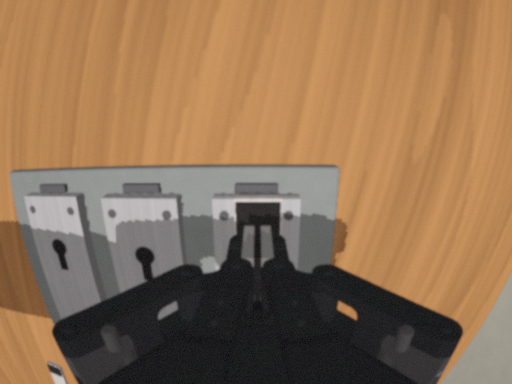

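Call:
play_rows:
  motion:
    - [[0, 0, 3], [0, 0, 0]]
    - [[0, 0, 3], [0, 0, 0]]
    - [[0, 0, 1], [0, 0, 0]]
    - [[0, 0, 0], [0, 0, 0]]

```text
t: 10.85
eef_pos: [0.6341, 0.1442, 0.0456]
tcp_rot: [[-0.208, 0.978, -0.0], [0.978, 0.208, -0.0], [-0.0, -0.0, -1.0]]
contact_force: [0.0, 0.6, 0.3]
opening: -0.0002
```

Call:
play_rows:
  motion:
    - [[0, 0, 1], [0, 0, 0]]
    - [[0, 0, 1], [0, 0, 0]]
    - [[0, 0, 0], [0, 0, 0]]

```text
t: 11.15
eef_pos: [0.6341, 0.1442, 0.0437]
tcp_rot: [[-0.208, 0.978, -0.0], [0.978, 0.208, -0.0], [-0.0, -0.0, -1.0]]
contact_force: [-0.4, -0.1, 0.0]
opening: 0.0002
```

Call:
play_rows:
  motion:
    - [[0, 0, 1], [0, 0, 0]]
    - [[0, 0, 1], [0, 0, 0]]
    - [[0, 0, 0], [0, 0, 0]]

```text
t: 11.45
eef_pos: [0.6341, 0.1442, 0.0416]
tcp_rot: [[-0.208, 0.978, -0.0], [0.978, 0.208, -0.0], [0.0, -0.0, -1.0]]
contact_force: [-0.1, -0.5, 0.3]
opening: 0.0
```

Call:
play_rows:
  motion:
    - [[0, 0, 1], [0, 0, 0]]
    - [[0, 0, 1], [0, 0, 0]]
    - [[0, 0, 0], [0, 0, 0]]

```text
t: 11.75
eef_pos: [0.6341, 0.1442, 0.0396]
tcp_rot: [[-0.208, 0.978, -0.0], [0.978, 0.208, -0.0], [0.0, -0.0, -1.0]]
contact_force: [-0.5, -0.0, 0.6]
opening: 0.0001
```

Call:
play_rows:
  motion:
    - [[0, 0, 1], [0, 0, 0]]
    - [[0, 0, 1], [0, 0, 0]]
    - [[0, 0, 0], [0, 0, 0]]

```text
t: 12.05
eef_pos: [0.6341, 0.1442, 0.0376]
tcp_rot: [[-0.208, 0.978, -0.0], [0.978, 0.208, -0.0], [0.0, -0.0, -1.0]]
contact_force: [-0.7, 0.3, 0.3]
opening: 0.0001
```

Call:
play_rows:
  motion:
    - [[0, 0, 1], [0, 0, 0]]
    - [[0, 0, 1], [0, 0, 0]]
    - [[0, 0, 0], [0, 0, 0]]

```text
t: 12.35
eef_pos: [0.6341, 0.1442, 0.0356]
tcp_rot: [[-0.208, 0.978, -0.0], [0.978, 0.208, -0.0], [0.0, -0.0, -1.0]]
contact_force: [-0.1, -0.2, -0.5]
opening: 0.0001
```

Call:
play_rows:
  motion:
    - [[0, 0, 1], [0, 0, 0]]
    - [[0, 0, 0], [0, 0, 0]]

```text
t: 12.55
eef_pos: [0.6342, 0.1442, 0.0347]
tcp_rot: [[-0.208, 0.978, -0.0], [0.978, 0.208, -0.0], [-0.0, -0.0, -1.0]]
contact_force: [0.4, -0.1, 0.8]
opening: 0.0001
```

Call:
play_rows:
  motion:
    - [[0, 0, 1], [0, 0, 0]]
    - [[0, 0, 0], [0, 0, 0]]

```text
t: 12.75
eef_pos: [0.6341, 0.1442, 0.0336]
tcp_rot: [[-0.208, 0.978, -0.0], [0.978, 0.208, -0.0], [0.0, -0.0, -1.0]]
contact_force: [-0.3, 0.0, -0.8]
opening: 0.0001
```

Call:
play_rows:
  motion:
    - [[0, 0, 1], [0, 0, 0]]
    - [[0, 0, 0], [0, 0, 0]]

```text
t: 12.95
eef_pos: [0.6341, 0.1442, 0.0326]
tcp_rot: [[-0.208, 0.978, -0.0], [0.978, 0.208, -0.0], [-0.0, -0.0, -1.0]]
contact_force: [0.7, 1.1, -0.6]
opening: 0.0003
```

Run:
```python
from h import *
s=st(); im=snap('wrist','w8.png')
c=im[150:300,180:340,::-1]; cv2.imwrite('pics/w8c.png',cv2.resize(c,None,fx=4,fy=4,interpolation=cv2.INTER_CUBIC))
im=snap('side','d8.png')
c=im[170:245,200:320,::-1]; cv2.imwrite('pics/d8c.png',cv2.resize(c,None,fx=6,fy=6,interpolation=cv2.INTER_CUBIC))
im=snap('scene','s8.png')
c=im[100:240,190:340,::-1]; cv2.imwrite('pics/s8c.png',cv2.resize(c,None,fx=4,fy=4,interpolation=cv2.INTER_CUBIC))
```

```text
t 12.95 pos [0.6341 0.1442 0.0326] F [ 0.65  1.13 -0.6 ] op 0.00026233779138713905
[[-0.208  0.978 -0.   ]
 [ 0.978  0.208 -0.   ]
 [-0.    -0.    -1.   ]]
```

View pics/w8c.png

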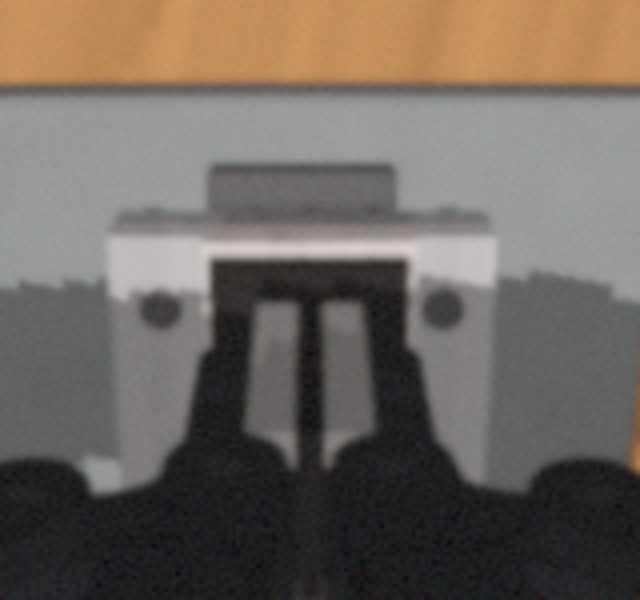

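View pics/d8c.png

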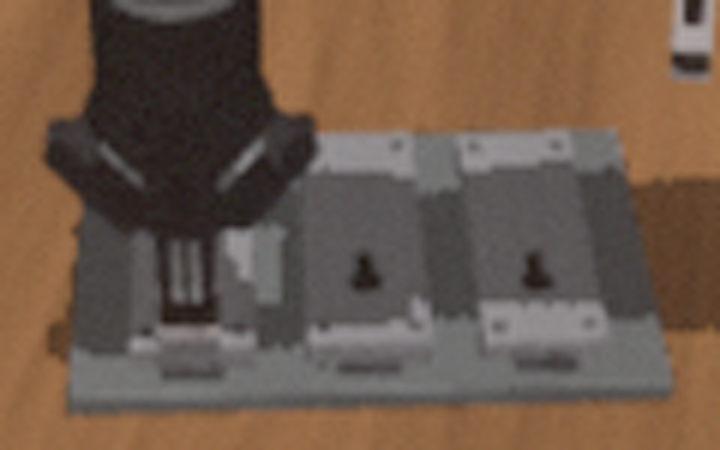

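View pics/s8c.png

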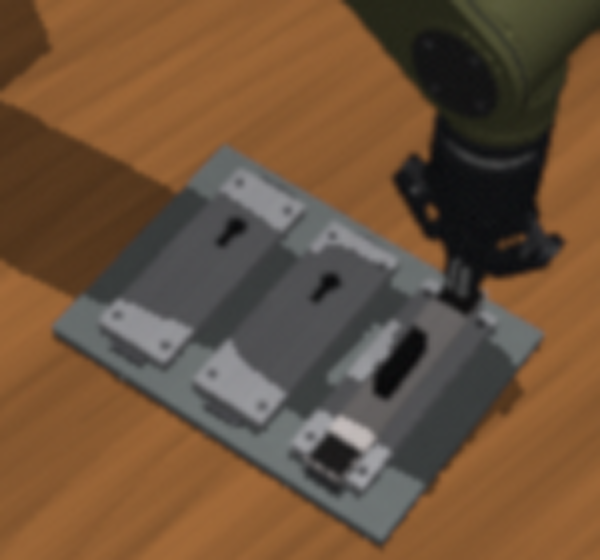

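Call:
play_rows:
  motion:
    - [[0, 0, 1], [0, 0, 0]]
    - [[0, 0, 0], [0, 0, 0]]

```text
t: 13.3
eef_pos: [0.6342, 0.1442, 0.0317]
tcp_rot: [[-0.208, 0.978, -0.0], [0.978, 0.208, -0.0], [0.0, -0.0, -1.0]]
contact_force: [0.2, 0.2, 0.4]
opening: -0.0001
```

Call:
play_rows:
  motion:
    - [[0, 0, 1], [0, 0, 0]]
    - [[0, 0, 0], [0, 0, 0]]

```text
t: 13.5
eef_pos: [0.6341, 0.1442, 0.0306]
tcp_rot: [[-0.208, 0.978, -0.0], [0.978, 0.208, -0.0], [0.0, -0.0, -1.0]]
contact_force: [0.1, -0.8, -0.3]
opening: -0.0
```

Call:
play_rows:
  motion:
    - [[0, 0, 1], [0, 0, 0]]
    - [[0, 0, 0], [0, 0, 0]]

```text
t: 13.7
eef_pos: [0.6341, 0.1442, 0.0296]
tcp_rot: [[-0.208, 0.978, -0.0], [0.978, 0.208, -0.0], [0.0, -0.0, -1.0]]
contact_force: [0.5, -0.1, -0.1]
opening: 0.0003
```

Call:
play_rows:
  motion:
    - [[0, 0, 1], [0, 0, 0]]
    - [[0, 0, 0], [0, 0, 0]]

```text
t: 13.9
eef_pos: [0.6341, 0.1442, 0.0286]
tcp_rot: [[-0.208, 0.978, -0.0], [0.978, 0.208, -0.0], [0.0, -0.0, -1.0]]
contact_force: [0.9, 0.3, 0.4]
opening: 0.0001
```

Run:
```python
from h import *
s=st(); im=snap('wrist','w9.png')
c=im[150:300,180:340,::-1]; cv2.imwrite('pics/w9c.png',cv2.resize(c,None,fx=4,fy=4,interpolation=cv2.INTER_CUBIC))
print(proj('wrist',s['eef_pos']), proj('wrist',[.6345,.1442,.033]))
im=snap('scene','s9.png')
c=im[100:240,190:340,::-1]; cv2.imwrite('pics/s9c.png',cv2.resize(c,None,fx=4,fy=4,interpolation=cv2.INTER_CUBIC))
```

```text
t 13.9 pos [0.6341 0.1442 0.0286] F [0.87 0.31 0.42] op 5.2823309960249984e-05
[[-0.208  0.978 -0.   ]
 [ 0.978  0.208 -0.   ]
 [ 0.    -0.    -1.   ]]
[256.69758442 225.91040108] [257.35986506 228.99420401]
```

View pics/w9c.png

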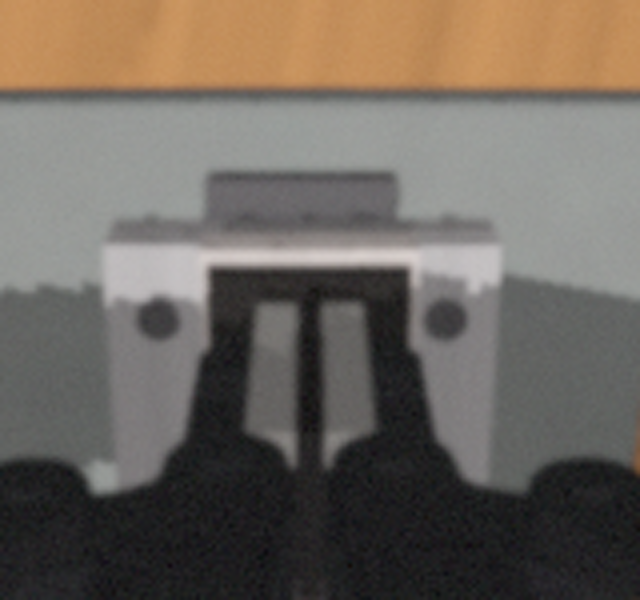

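View pics/s9c.png

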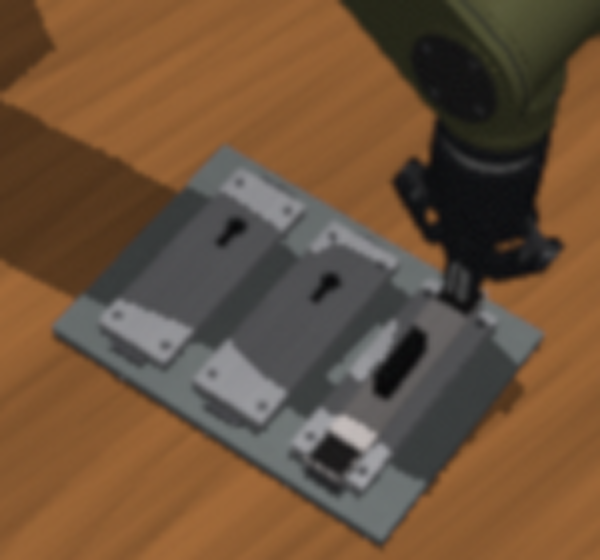

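Run:
```python
from h import *
s=ctrl.observe();R=np.array(s['tcp_rot']);p=np.array(s['eef_pos'])
for nm,px in dict(padfarL=(180+208/4,150+268/4),padfarR=(180+412/4,150+268/4),bladeendL=(180+200/4,150+245/4),bladeendR=(180+422/4,150+245/4),coverL=(180+104/4,150+241/4),coverR=(180+498/4,150+241/4)).items():
  for z in (.024,.027,.030,.033,.036,.040): print(nm,z,(R.T@(onz('wrist',px,z)-p)*1000).round(1)[:2],end=' ')
  print()
```

```text
padfarL 0.024 [  3.8 -15. ] padfarL 0.027 [  5.  -14.7] padfarL 0.03 [  6.2 -14.4] padfarL 0.033 [  7.4 -14.2] padfarL 0.036 [  8.6 -13.9] padfarL 0.04 [ 10.2 -13.5] 
padfarR 0.024 [ 3.8 15.9] padfarR 0.027 [ 5.  15.6] padfarR 0.03 [ 6.2 15.3] padfarR 0.033 [ 7.4 15. ] padfarR 0.036 [ 8.6 14.7] padfarR 0.04 [10.2 14.4] 
bladeendL 0.024 [  7.5 -16.1] bladeendL 0.027 [  8.6 -15.8] bladeendL 0.03 [  9.8 -15.5] bladeendL 0.033 [ 10.9 -15.2] bladeendL 0.036 [ 12.  -14.9] bladeendL 0.04 [ 13.5 -14.5] 
bladeendR 0.024 [ 7.5 17.3] bladeendR 0.027 [ 8.6 17. ] bladeendR 0.03 [ 9.7 16.6] bladeendR 0.033 [10.9 16.3] bladeendR 0.036 [12. 16.] bladeendR 0.04 [13.5 15.6] 
coverL 0.024 [  8.  -30.7] coverL 0.027 [  9.2 -30.2] coverL 0.03 [ 10.3 -29.6] coverL 0.033 [ 11.4 -29. ] coverL 0.036 [ 12.5 -28.5] coverL 0.04 [ 14.  -27.7] 
coverR 0.024 [ 8.  28.8] coverR 0.027 [ 9.2 28.3] coverR 0.03 [10.3 27.8] coverR 0.033 [11.4 27.3] coverR 0.036 [12.5 26.7] coverR 0.04 [14.  26.1]
```

Run:
```python
from h import *
s=ctrl.observe();p=np.array(s['eef_pos']);R=np.array(s['tcp_rot'])
im=cv2.imread('pics/s9.png')
x0,y0,f=275,145,8
c=cv2.resize(im[y0:y0+70,x0:x0+70],None,fx=f,fy=f,interpolation=cv2.INTER_CUBIC)
def mk(P,col):
    q=(proj('scene',P)-[x0,y0]+.5)*f; cv2.circle(c,tuple(int(v) for v in q),3,col,-1); print(proj('scene',P))
mk(p,(0,0,255)); mk(p-R[:,2]*.019,(0,255,0))
for dx in(-78,0,78): 
  q=np.array([.6515,.068,.0])+R[:,0]*dx/1000; q[2]=.034; mk(q,(255,0,0))
cv2.imwrite('pics/s9z.png',c)
im=snap('side','d9.png')[:,:,::-1]
x0,y0,f=200,175,8
c=cv2.resize(im[y0:y0+65,x0:x0+70],None,fx=f,fy=f,interpolation=cv2.INTER_CUBIC)
def mk(P,col):
    q=(proj('side',P)-[x0,y0]+.5)*f; cv2.circle(c,tuple(int(v) for v in q),3,col,-1)
mk(p,(0,0,255)); mk(p-R[:,2]*.019,(0,255,0))
cv2.imwrite('pics/d9z.png',c)
```

```text
[304.33666159 175.76786719]
[305.04766221 172.05316669]
[273.59280689 213.27691609]
[289.60449812 193.63750594]
[304.8199138  174.97478101]
```

View pics/s9z.png

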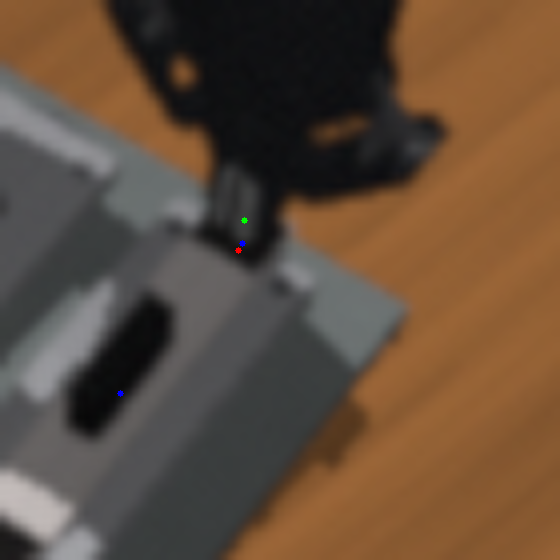

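View pics/d9z.png

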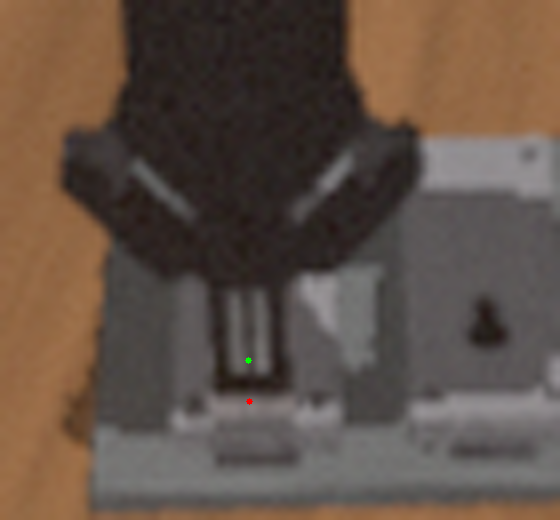

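Call:
play_rows:
  motion:
    - [[0, 0, 1], [0, 0, 0]]
    - [[0, 0, 0], [0, 0, 0]]

```text
t: 14.25
eef_pos: [0.6341, 0.1442, 0.0276]
tcp_rot: [[-0.208, 0.978, -0.0], [0.978, 0.208, -0.0], [0.0, -0.0, -1.0]]
contact_force: [0.4, 0.5, -0.3]
opening: -0.0
```

Call:
play_rows:
  motion:
    - [[0, 0, 1], [0, 0, 0]]
    - [[0, 0, 0], [0, 0, 0]]

```text
t: 14.45
eef_pos: [0.6341, 0.1442, 0.0266]
tcp_rot: [[-0.208, 0.978, -0.0], [0.978, 0.208, -0.0], [0.0, -0.0, -1.0]]
contact_force: [-0.4, 0.7, 0.7]
opening: 0.0004
```

Run:
```python
from h import *
s=ctrl.observe();print(np.round(s['ft_torque'],2),np.round(s['effort'],1))
a=cv2.imread('pics/s8.png'); b=snap('scene','s10.png')[:,:,::-1]
cs=[cv2.resize(i[165:225,255:315],None,fx=6,fy=6,interpolation=cv2.INTER_CUBIC) for i in (a,b)]
cv2.imwrite('pics/cmp10.png',np.hstack(cs))
im=snap('wrist','w10.png')[:,:,::-1]
cv2.imwrite('pics/w10c.png',cv2.resize(im[150:300,180:340],None,fx=4,fy=4,interpolation=cv2.INTER_CUBIC))
```

```text
[-0.   -0.    0.03] [ -0.  -45.7 -32.   -0.   -0.   -0. ]
```

View pics/cmp10.png

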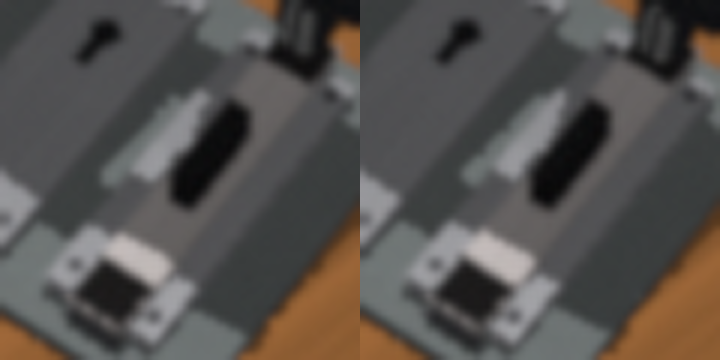

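View pics/w10c.png

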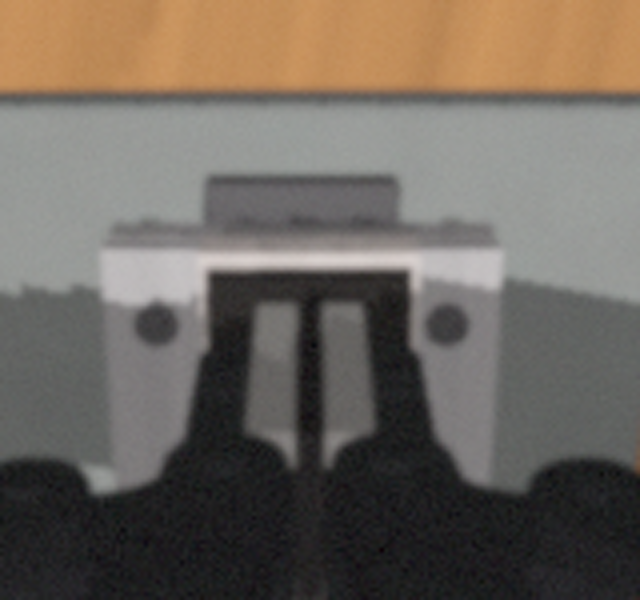

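Call:
play_rows:
  motion:
    - [[0, 0, 1], [0, 0, 0]]
    - [[0, 0, 0], [0, 0, 0]]

```text
t: 14.75
eef_pos: [0.6341, 0.1442, 0.0257]
tcp_rot: [[-0.208, 0.978, -0.0], [0.978, 0.208, -0.0], [0.0, -0.0, -1.0]]
contact_force: [0.0, 0.1, -0.2]
opening: -0.0001
```

Call:
play_rows:
  motion:
    - [[0, 0, 1], [0, 0, 0]]
    - [[0, 0, 0], [0, 0, 0]]

```text
t: 14.95
eef_pos: [0.6341, 0.1442, 0.0246]
tcp_rot: [[-0.208, 0.978, -0.0], [0.978, 0.208, -0.0], [0.0, -0.0, -1.0]]
contact_force: [-0.1, -0.7, -0.0]
opening: 0.0004
```

Run:
```python
from h import *
s=st(); im=snap('wrist','w11.png')
c=cal('wrist')
g=cv2.cvtColor(im,cv2.COLOR_RGB2GRAY).astype(float)
for r in (216,218,220,222,224): print(r,g[r,225:290].astype(int).tolist())
print('col',g[200:235,236].astype(int).tolist()); print('col',g[200:235,257].astype(int).tolist())
cv2.imwrite('pics/w11c.png',cv2.resize(im[190:250,200:315,::-1],None,fx=6,fy=6,interpolation=cv2.INTER_NEAREST))
```

```text
t 14.95 pos [0.6341 0.1442 0.0246] F [-0.07 -0.68 -0.  ] op 0.0003646534308476414
[[-0.208  0.978 -0.   ]
 [ 0.978  0.208 -0.   ]
 [ 0.    -0.    -1.   ]]
216 [193, 190, 193, 196, 202, 206, 207, 206, 206, 206, 204, 205, 203, 207, 207, 208, 208, 210, 208, 207, 205, 204, 204, 203, 201, 198, 199, 199, 201, 198, 201, 201, 202, 204, 203, 204, 206, 205, 204, 204, 204, 204, 205, 207, 206, 206, 205, 202, 201, 201, 203, 204, 202, 203, 205, 205, 207, 207, 208, 208, 200, 193, 191, 190, 189]
218 [192, 192, 192, 196, 199, 196, 182, 172, 170, 168, 170, 168, 170, 170, 172, 174, 173, 174, 175, 171, 174, 172, 170, 168, 160, 148, 146, 150, 151, 152, 153, 153, 151, 154, 157, 157, 156, 155, 155, 154, 154, 155, 155, 156, 154, 156, 154, 152, 152, 151, 148, 150, 152, 149, 151, 152, 152, 164, 185, 198, 199, 192, 188, 190, 191]
220 [193, 192, 191, 194, 196, 180, 135, 79, 56, 59, 58, 54, 55, 57, 58, 57, 60, 60, 55, 57, 57, 59, 58, 56, 54, 51, 47, 50, 47, 47, 53, 49, 47, 50, 51, 50, 51, 50, 52, 50, 50, 49, 51, 53, 47, 49, 49, 51, 51, 44, 44, 49, 49, 52, 50, 48, 58, 94, 145, 174, 177, 169, 166, 162, 167]
222 [1
[... 173 characters left out ...]
 50, 44, 45, 46, 48, 48, 43, 43, 49, 45, 46, 41, 50, 47, 55, 89, 137, 162, 158, 139, 130, 127, 129]
224 [160, 164, 165, 169, 179, 173, 130, 77, 54, 47, 46, 50, 44, 47, 49, 48, 54, 46, 52, 54, 56, 58, 57, 55, 56, 60, 53, 59, 51, 51, 48, 47, 42, 44, 41, 44, 47, 54, 53, 56, 52, 60, 54, 57, 56, 53, 46, 28, 36, 32, 34, 33, 43, 43, 41, 41, 47, 80, 117, 144, 143, 131, 127, 125, 126]
col [106, 105, 105, 105, 105, 102, 97, 92, 96, 102, 117, 130, 135, 147, 168, 192, 205, 200, 168, 111, 54, 48, 49, 52, 50, 45, 49, 51, 53, 45, 40, 27, 25, 29, 28]
col [106, 107, 104, 104, 101, 92, 85, 87, 91, 101, 118, 131, 139, 147, 169, 194, 202, 192, 151, 96, 47, 49, 46, 38, 42, 38, 31, 27, 22, 28, 29, 33, 33, 28, 17]
```

View pics/w11c.png

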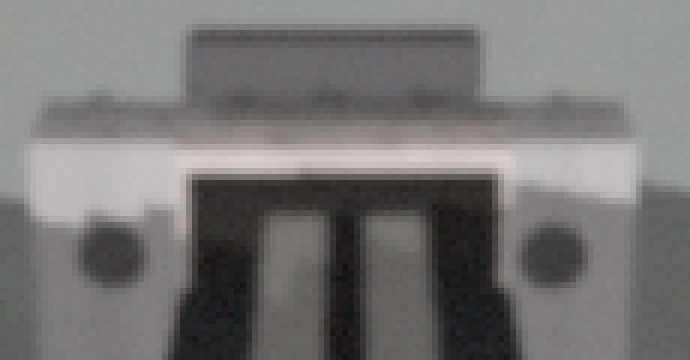

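Call:
play_rows:
  motion:
    - [[0, 0, 1], [0, 0, 0]]
    - [[0, 0, 0], [0, 0, 0]]

```text
t: 15.2
eef_pos: [0.6341, 0.1442, 0.0237]
tcp_rot: [[-0.208, 0.978, -0.0], [0.978, 0.208, -0.0], [0.0, -0.0, -1.0]]
contact_force: [-1.1, -0.2, 0.5]
opening: -0.0001
```

Call:
play_rows:
  motion:
    - [[0, 0, 1], [0, 0, 0]]
    - [[0, 0, 0], [0, 0, 0]]

```text
t: 15.4
eef_pos: [0.6341, 0.1442, 0.0226]
tcp_rot: [[-0.208, 0.978, -0.0], [0.978, 0.208, -0.0], [0.0, -0.0, -1.0]]
contact_force: [-0.5, -0.1, -0.8]
opening: -0.0
```

Call:
play_rows:
  motion:
    - [[0, 0, 1], [0, 0, 0]]
    - [[0, 0, 0], [0, 0, 0]]

```text
t: 15.6
eef_pos: [0.6341, 0.1442, 0.0217]
tcp_rot: [[-0.208, 0.978, -0.0], [0.978, 0.208, -0.0], [0.0, -0.0, -1.0]]
contact_force: [0.3, -0.7, -0.8]
opening: -0.0002
```

Call:
play_rows:
  motion:
    - [[0, 0, 1], [0, 0, 0]]
    - [[0, 0, 0], [0, 0, 0]]

```text
t: 15.8
eef_pos: [0.6341, 0.1442, 0.0207]
tcp_rot: [[-0.208, 0.978, -0.0], [0.978, 0.208, -0.0], [0.0, -0.0, -1.0]]
contact_force: [-0.3, 0.7, -0.8]
opening: 0.0
```

Run:
```python
from h import *
s=st(); im=snap('wrist','w12.png')
c=cal('wrist');R=np.array(s['tcp_rot']);p=np.array(s['eef_pos'])
cv2.imwrite('pics/w12c.png',cv2.resize(im[190:250,200:315,::-1],None,fx=6,fy=6,interpolation=cv2.INTER_NEAREST))
a=cv2.imread('pics/s8.png'); b=snap('scene','s12.png')[:,:,::-1]
cs=[cv2.resize(i[165:225,255:315],None,fx=6,fy=6,interpolation=cv2.INTER_CUBIC) for i in (a,b)]
cv2.imwrite('pics/cmp12.png',np.hstack(cs))
```

```text
t 15.8 pos [0.6341 0.1442 0.0207] F [-0.27  0.73 -0.79] op 2.287865685520431e-05
[[-0.208  0.978 -0.   ]
 [ 0.978  0.208 -0.   ]
 [ 0.    -0.    -1.   ]]
```

View pics/w12c.png

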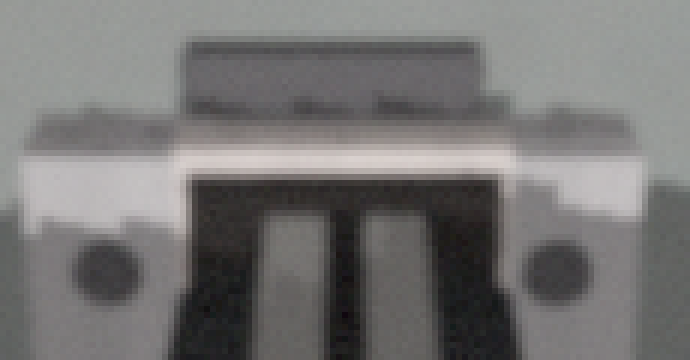

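View pics/cmp12.png

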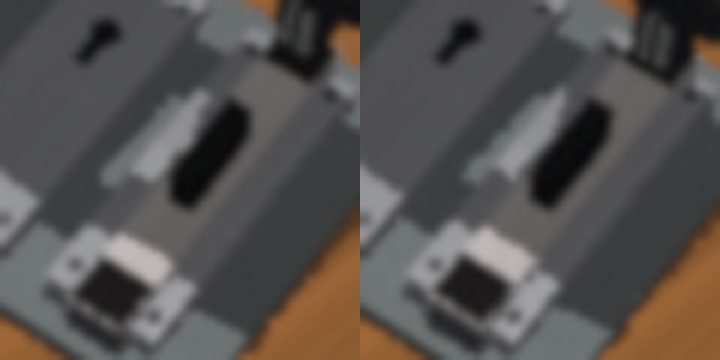

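Call:
play_rows:
  motion:
    - [[0, 0, 1], [0, 0, 0]]
    - [[0, 0, 0], [0, 0, 0]]

```text
t: 16.1
eef_pos: [0.6341, 0.1442, 0.0197]
tcp_rot: [[-0.208, 0.978, -0.0], [0.978, 0.208, -0.0], [0.0, -0.0, -1.0]]
contact_force: [0.0, -0.2, 0.0]
opening: -0.0001
```

Call:
play_rows:
  motion:
    - [[0, 0, 1], [0, 0, 0]]
    - [[0, 0, 0], [0, 0, 0]]

```text
t: 16.3
eef_pos: [0.6341, 0.1442, 0.0186]
tcp_rot: [[-0.208, 0.978, -0.0], [0.978, 0.208, -0.0], [0.0, -0.0, -1.0]]
contact_force: [-0.6, -0.1, 0.1]
opening: -0.0003
```

Call:
play_rows:
  motion:
    - [[0, 0, 1], [0, 0, 0]]
    - [[0, 0, 0], [0, 0, 0]]

```text
t: 16.5
eef_pos: [0.6341, 0.1442, 0.0176]
tcp_rot: [[-0.208, 0.978, -0.0], [0.978, 0.208, -0.0], [-0.0, -0.0, -1.0]]
contact_force: [-0.5, 0.4, 0.3]
opening: 0.0004
```

Call:
play_rows:
  motion:
    - [[0, 0, 0.7], [0, 0, 0]]
    - [[0, 0, 0], [0, 0, 0]]

```text
t: 16.7
eef_pos: [0.6342, 0.1442, 0.017]
tcp_rot: [[-0.208, 0.978, -0.0], [0.978, 0.208, -0.0], [0.0, -0.0, -1.0]]
contact_force: [0.3, 0.3, 0.3]
opening: -0.0002
```

Call:
play_rows:
  motion:
    - [[0, 0, 0.7], [0, 0, 0]]
    - [[0, 0, 0], [0, 0, 0]]

```text
t: 16.9
eef_pos: [0.6342, 0.1442, 0.0163]
tcp_rot: [[-0.208, 0.978, -0.0], [0.978, 0.208, -0.0], [-0.0, -0.0, -1.0]]
contact_force: [0.9, 0.4, -0.9]
opening: -0.0
```

Run:
```python
from h import *
im=snap('wrist','w13.png')
cv2.imwrite('pics/w13c.png',cv2.resize(im[190:250,200:315,::-1],None,fx=6,fy=6,interpolation=cv2.INTER_NEAREST))
a=cv2.imread('pics/s8.png'); b=snap('scene','s13.png')[:,:,::-1]
cs=[cv2.resize(i[165:225,255:315],None,fx=6,fy=6,interpolation=cv2.INTER_CUBIC) for i in (a,b)]
cv2.imwrite('pics/cmp13.png',np.hstack(cs))
```

```text
(no output)
```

View pics/w13c.png

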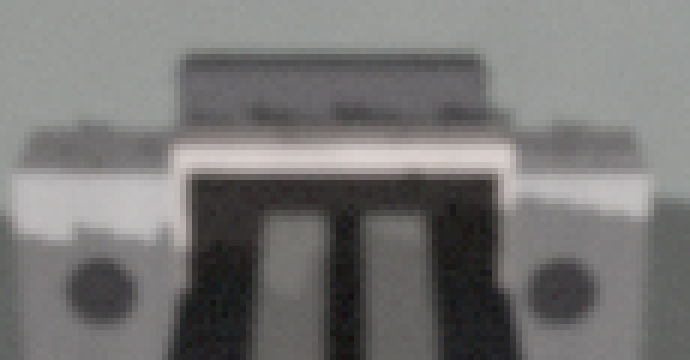

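View pics/cmp13.png

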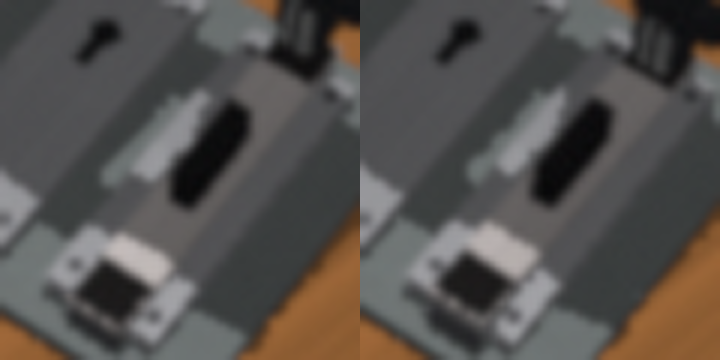

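Call:
play_rows:
  motion:
    - [[0, 0, 0.7], [0, 0, 0]]
    - [[0, 0, 0], [0, 0, 0]]

```text
t: 17.2
eef_pos: [0.6342, 0.1442, 0.0156]
tcp_rot: [[-0.208, 0.978, -0.0], [0.978, 0.208, -0.0], [0.0, -0.0, -1.0]]
contact_force: [0.9, 0.0, 0.3]
opening: 0.0001
```

Call:
play_rows:
  motion:
    - [[0, 0, 0.7], [0, 0, 0]]
    - [[0, 0, 0], [0, 0, 0]]

```text
t: 17.4
eef_pos: [0.6342, 0.1442, 0.0149]
tcp_rot: [[-0.208, 0.978, -0.0], [0.978, 0.208, -0.0], [-0.0, -0.0, -1.0]]
contact_force: [-0.4, -0.2, 0.6]
opening: -0.0002
```

Call:
play_rows:
  motion:
    - [[0, 0, 0.7], [0, 0, 0]]
    - [[0, 0, 0], [0, 0, 0]]

```text
t: 17.6
eef_pos: [0.6343, 0.1442, 0.0146]
tcp_rot: [[-0.208, 0.978, -0.0], [0.978, 0.208, -0.0], [-0.0, -0.0, -1.0]]
contact_force: [-1.5, -0.7, 1.3]
opening: 0.0
```

Call:
play_rows:
  motion:
    - [[0, 0, 0.7], [0, 0, 0]]
    - [[0, 0, 0], [0, 0, 0]]

```text
t: 17.8
eef_pos: [0.6344, 0.1442, 0.0142]
tcp_rot: [[-0.208, 0.978, 0.0], [0.978, 0.208, -0.0], [-0.0, 0.0, -1.0]]
contact_force: [-2.2, -0.3, 3.2]
opening: 0.0003
```

Call:
play_rows:
  motion:
    - [[0, 0, 0.7], [0, 0, 0]]
    - [[0, 0, 0], [0, 0, 0]]

```text
t: 18.0
eef_pos: [0.6344, 0.1442, 0.0138]
tcp_rot: [[-0.208, 0.978, 0.0], [0.978, 0.208, -0.0], [-0.0, 0.0, -1.0]]
contact_force: [-3.6, 0.2, 6.4]
opening: -0.0002
```

Call:
play_rows:
  motion:
    - [[0, 0, 0.2], [0, 0, 0]]
    - [[0, 0, 0], [0, 0, 0]]
    - [[0, 0, 0], [0, 0, 0]]
    - [[0, 0, 0], [0, 0, 0]]
    - [[0, 0, 0], [0, 0, 0]]

```text
t: 18.5
eef_pos: [0.6344, 0.1442, 0.0138]
tcp_rot: [[-0.208, 0.978, 0.0], [0.978, 0.208, -0.0], [-0.0, 0.0, -1.0]]
contact_force: [-3.2, -0.6, 7.4]
opening: -0.0004
```

Run:
```python
from h import *
s=st();R=np.array(s['tcp_rot']);p=np.array(s['eef_pos']);print(np.round(s['ft_torque'],3))
im=snap('wrist','w14.png')[:,:,::-1].copy()
cv2.imwrite('pics/w14c.png',cv2.resize(im[150:300,180:340],None,fx=5,fy=5,interpolation=cv2.INTER_CUBIC)[:600])
b=snap('scene','s14.png')[:,:,::-1]; d=snap('side','d14.png')[:,:,::-1]
for im,n,x0,y0 in((b,'scene',255,150),(d,'side',195,170)):
    f=8;c=cv2.resize(im[y0:y0+70,x0:x0+80],None,fx=f,fy=f,interpolation=cv2.INTER_CUBIC)
    for P,col in((p,(0,0,255)),(p-R[:,2]*.019,(0,255,0))):
        q=(proj(n,P)-[x0,y0]+.5)*f; cv2.circle(c,tuple(int(v) for v in q),2,col,-1)
    cv2.imwrite(f'pics/{n}14z.png',c)
```

```text
t 18.5 pos [0.6344 0.1442 0.0138] F [-3.16 -0.64  7.45] op -0.0003518336369485245
[[-0.208  0.978  0.   ]
 [ 0.978  0.208 -0.   ]
 [-0.     0.    -1.   ]]
[-0.154  0.604 -0.036]
```

View pics/scene14z.png

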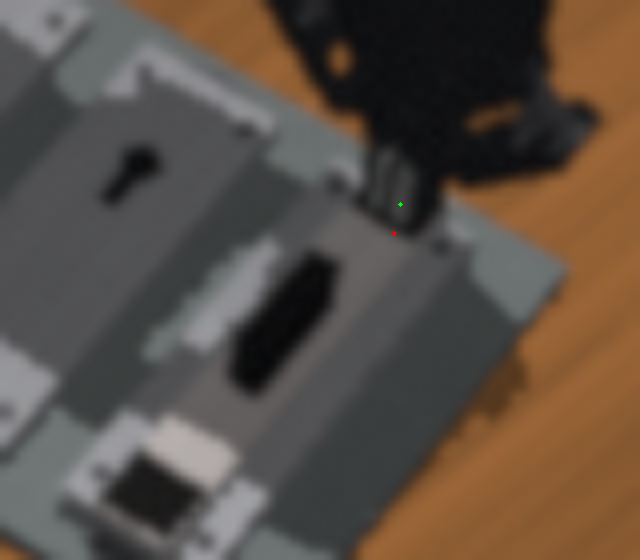

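View pics/side14z.png

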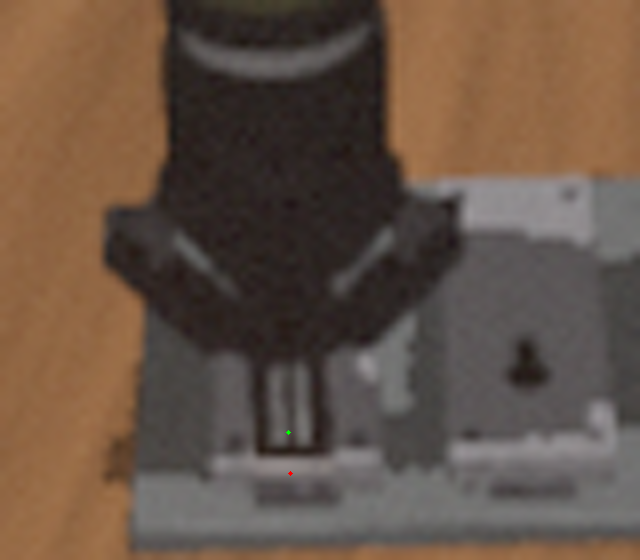

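View pics/w14c.png

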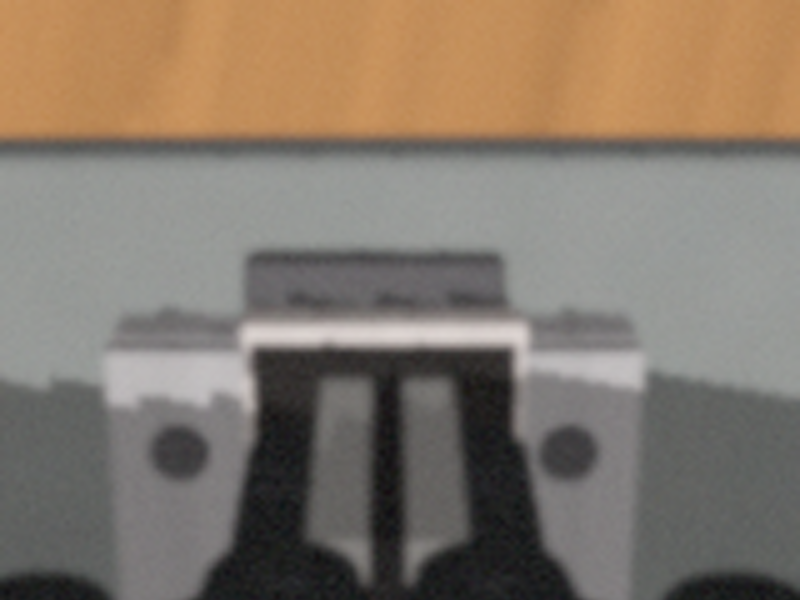

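Call:
play_rows:
  motion:
    - [[0, 0, -2], [0, 0, 0]]
    - [[0, 0, -3], [0, 0, 0]]
    - [[0, 0, -10], [0, 0, 0]]
    - [[0, 0, -25], [0, 0, 0]]
    - [[0, 0, -20], [0, 0, 0]]

```text
t: 19.15
eef_pos: [0.6342, 0.1442, 0.0737]
tcp_rot: [[-0.208, 0.978, 0.0], [0.978, 0.208, 0.0], [0.0, 0.0, -1.0]]
contact_force: [0.5, 0.6, 0.3]
opening: 0.0
```

Call:
play_rows:
  motion:
    - [[-30, 0, 0], [0, 0, 0]]
    - [[-40, 0, 0], [0, 0, 0]]
    - [[-40, 0, 0], [0, 0, 0]]
    - [[-30, 0, 0], [0, 0, 0]]
    - [[-16, 0, 0], [0, 0, 0]]

```text
t: 19.65
eef_pos: [0.6672, -0.0107, 0.0732]
tcp_rot: [[-0.206, 0.979, 0.001], [0.979, 0.206, -0.0], [-0.0, 0.001, -1.0]]
contact_force: [0.3, 0.2, 0.3]
opening: 0.0001
```

Run:
```python
from h import *
s=st(); im=snap('wrist','w15.png'); snap('scene','s15.png')
R=np.array(s['tcp_rot']);print(R.T@(np.array(s['eef_pos'])-[.6515,.0681,0])*1000)
```

```text
t 19.65 pos [ 0.6672 -0.0107  0.0732] F [0.34 0.2  0.3 ] op 0.00012766099970775935
[[-0.206  0.979  0.001]
 [ 0.979  0.206 -0.   ]
 [-0.     0.001 -1.   ]]
[-80.41457167  -0.80061    -73.20005615]
```

View pics/w15.png

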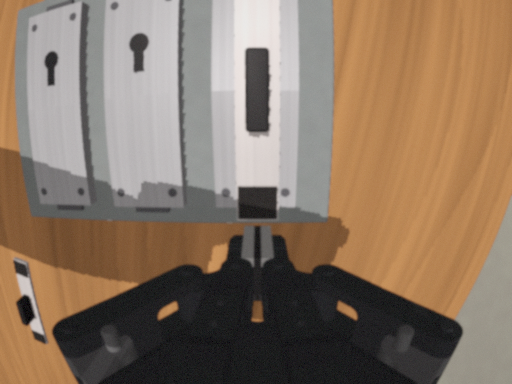

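View pics/s15.png

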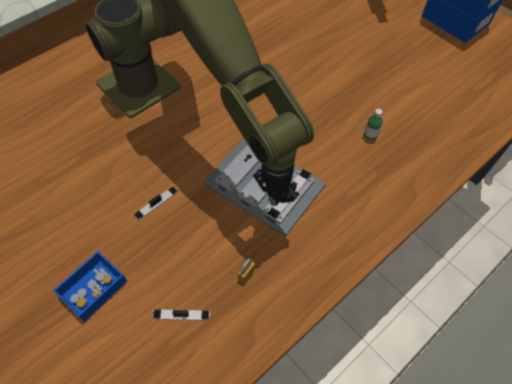

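Run:
```python
from h import *
s=st();R=np.array(s['tcp_rot']);p=np.array(s['eef_pos'])
for z in(.034,.040): print((R.T@(onz('wrist',(257.5,203),z)-p)*1000).round(1),(R.T@(onz('wrist',(257.5,219),z-.003)-p)*1000).round(1))
print((R.T@(onz('wrist',(257,94),.06)-p)*1000).round(1))
```

```text
t 19.75 pos [ 0.6671 -0.01    0.073 ] F [-0.56  0.28  0.2 ] op 8.884571330989088e-05
[[-0.205  0.979  0.   ]
 [ 0.979  0.205  0.   ]
 [-0.     0.    -1.   ]]
[ 0.9  0.5 39. ] [-12.7   0.5  42. ]
[ 3.   0.5 33. ] [-10.3   0.5  36. ]
[76.3  0.1 13. ]
```

Call:
play_rows:
  motion:
    - [[1, 0, 12], [0, 0, 0]]
    - [[0, 0, 14], [0, 0, 0]]
    - [[0, 0, 8], [0, 0, 0]]
    - [[0, 0, 3], [0, 0, 0]]
    - [[0, 0, 2], [0, 0, 0]]

```text
t: 20.25
eef_pos: [0.6658, -0.0067, 0.0326]
tcp_rot: [[-0.209, 0.978, -0.002], [0.978, 0.209, 0.0], [0.0, -0.001, -1.0]]
contact_force: [-0.2, -0.8, -0.2]
opening: -0.0002
```

Call:
play_rows:
  motion:
    - [[0, 0, 2], [0, 0, 0]]
    - [[0, 0, 2], [0, 0, 0]]
    - [[0, 0, 2], [0, 0, 0]]
    - [[0, 0, 2], [0, 0, 0]]
    - [[0, 0, 1], [0, 0, 0]]

```text
t: 20.75
eef_pos: [0.6665, -0.0075, 0.0246]
tcp_rot: [[-0.208, 0.978, 0.0], [0.978, 0.208, -0.0], [-0.0, 0.0, -1.0]]
contact_force: [0.3, 0.1, -1.1]
opening: -0.0
```

Call:
play_rows:
  motion:
    - [[0, 0, 1], [0, 0, 0]]
    - [[0, 0, 2], [0, 0, 0]]
    - [[0, 0, 1], [0, 0, 0]]
    - [[0, 0, 0], [0, 0, 0]]

```text
t: 21.15
eef_pos: [0.6663, -0.0074, 0.0204]
tcp_rot: [[-0.208, 0.978, -0.0], [0.978, 0.208, 0.0], [0.0, -0.0, -1.0]]
contact_force: [0.1, -0.3, -0.8]
opening: 0.0002
```

Call:
play_rows:
  motion:
    - [[0, 0, 1], [0, 0, 0]]
    - [[0, 0, 1], [0, 0, 0]]
    - [[0, 0, 1], [0, 0, 0]]
    - [[0, 0, 0], [0, 0, 0]]

```text
t: 21.55
eef_pos: [0.6663, -0.0074, 0.0175]
tcp_rot: [[-0.208, 0.978, -0.0], [0.978, 0.208, -0.0], [0.0, -0.0, -1.0]]
contact_force: [-0.3, -0.5, 0.5]
opening: 0.0003
```

Call:
play_rows:
  motion:
    - [[0, 0, 1], [0, 0, 0]]
    - [[0, 0, 0], [0, 0, 0]]

```text
t: 21.75
eef_pos: [0.6664, -0.0074, 0.0166]
tcp_rot: [[-0.208, 0.978, -0.0], [0.978, 0.208, 0.0], [0.0, -0.0, -1.0]]
contact_force: [0.2, 0.3, 0.1]
opening: 0.0
```

Call:
play_rows:
  motion:
    - [[0, 0, 1], [0, 0, 0]]
    - [[0, 0, 0], [0, 0, 0]]

```text
t: 21.95
eef_pos: [0.6664, -0.0074, 0.0156]
tcp_rot: [[-0.208, 0.978, -0.0], [0.978, 0.208, 0.0], [0.0, -0.0, -1.0]]
contact_force: [0.6, -0.4, 0.4]
opening: 0.0
```

Call:
play_rows:
  motion:
    - [[0, 0, 0.7], [0, 0, 0]]
    - [[0, 0, 0], [0, 0, 0]]

```text
t: 22.15
eef_pos: [0.6664, -0.0074, 0.0149]
tcp_rot: [[-0.208, 0.978, -0.0], [0.978, 0.208, 0.0], [0.0, -0.0, -1.0]]
contact_force: [-0.2, -0.5, -0.3]
opening: 0.0
```

Call:
play_rows:
  motion:
    - [[0, 0, 0.7], [0, 0, 0]]
    - [[0, 0, 0], [0, 0, 0]]

```text
t: 22.35
eef_pos: [0.6665, -0.0074, 0.0146]
tcp_rot: [[-0.208, 0.978, 0.0], [0.978, 0.208, -0.0], [-0.0, 0.0, -1.0]]
contact_force: [-1.0, 0.9, 2.0]
opening: -0.0001
```

Call:
play_rows:
  motion:
    - [[0, 0, 0.7], [0, 0, 0]]
    - [[0, 0, 0], [0, 0, 0]]

```text
t: 22.55
eef_pos: [0.6666, -0.0074, 0.0142]
tcp_rot: [[-0.208, 0.978, 0.0], [0.978, 0.208, 0.0], [-0.0, 0.0, -1.0]]
contact_force: [-2.0, -0.1, 3.7]
opening: 0.0
```

Call:
play_rows:
  motion:
    - [[0, 0, 0.8], [0, 0, 0]]
    - [[0, 0, 0.2], [0, 0, 0]]
    - [[0, 0, 0], [0, 0, 0]]
    - [[0, 0, 0], [0, 0, 0]]
    - [[0, 0, 0], [0, 0, 0]]

```text
t: 23.05
eef_pos: [0.6666, -0.0074, 0.0137]
tcp_rot: [[-0.208, 0.978, 0.0], [0.978, 0.208, 0.0], [0.0, 0.0, -1.0]]
contact_force: [-3.9, 0.1, 7.0]
opening: -0.0002
```

Call:
play_rows:
  motion:
    - [[0, 0, 0], [0, 0, 0]]
    - [[0, 0, 0], [0, 0, 0]]

```text
t: 23.25
eef_pos: [0.6667, -0.0073, 0.0138]
tcp_rot: [[-0.208, 0.978, 0.0], [0.978, 0.208, 0.0], [0.0, 0.0, -1.0]]
contact_force: [-3.7, 1.4, 7.4]
opening: -0.0
```

Run:
```python
from h import *
d=snap('side','d16.png')[:,:,::-1]; b=snap('scene','s16.png')[:,:,::-1]
cv2.imwrite('pics/d16c.png',np.hstack([cv2.resize(i[y:y+70,x:x+75],None,fx=5,fy=5,interpolation=cv2.INTER_CUBIC) for i,x,y in((d,200,180),(b,255,150))]))
```

```text
(no output)
```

View pics/d16c.png

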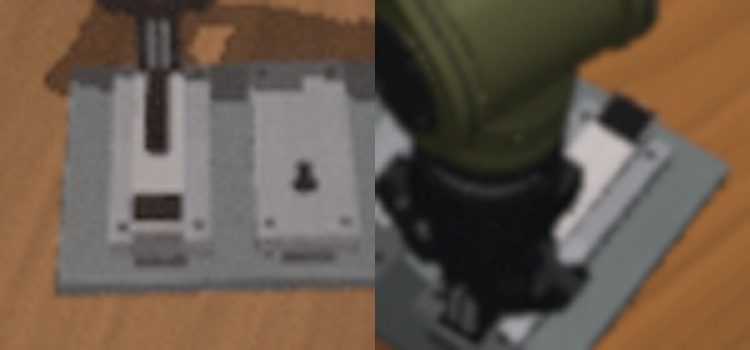

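Call:
play_rows:
  motion:
    - [[0, 0, -2], [0, 0, 0]]
    - [[0, 0, -3], [0, 0, 0]]
    - [[0, 0, -10], [0, 0, 0]]
    - [[0, 0, -30], [0, 0, 0]]
    - [[0, 0, -40], [0, 0, 0]]

```text
t: 23.85
eef_pos: [0.6644, -0.0073, 0.0959]
tcp_rot: [[-0.208, 0.978, -0.005], [0.978, 0.208, 0.0], [0.002, -0.005, -1.0]]
contact_force: [0.4, -1.0, 1.1]
opening: -0.0
```

Call:
play_rows:
  motion:
    - [[0, 0, -40], [0, 0, 0]]
    - [[-10, 0, -30], [0, 0, 0]]
    - [[-20, 0, -15], [0, 0, 0]]
    - [[-5, 0, 0], [0, 0, 0]]
    - [[0, 0, 0], [0, 0, 0]]

```text
t: 24.35
eef_pos: [0.6732, -0.0429, 0.181]
tcp_rot: [[-0.206, 0.979, -0.002], [0.979, 0.206, 0.0], [0.001, -0.002, -1.0]]
contact_force: [-0.7, -0.4, 0.4]
opening: 0.0002
```

Run:
```python
from h import *
s=st(); im=snap('wrist','w17.png'); b=snap('scene','s17.png'); d=snap('side','d17.png')[:,:,::-1]
cv2.imwrite('pics/d17c.png',cv2.resize(d[175:250,195:325],None,fx=6,fy=6,interpolation=cv2.INTER_CUBIC))
```

```text
t 24.35 pos [ 0.6732 -0.0429  0.181 ] F [-0.72 -0.39  0.43] op 0.00017061751721453912
[[-0.206  0.979 -0.002]
 [ 0.979  0.206  0.   ]
 [ 0.001 -0.002 -1.   ]]
```

View pics/w17.png

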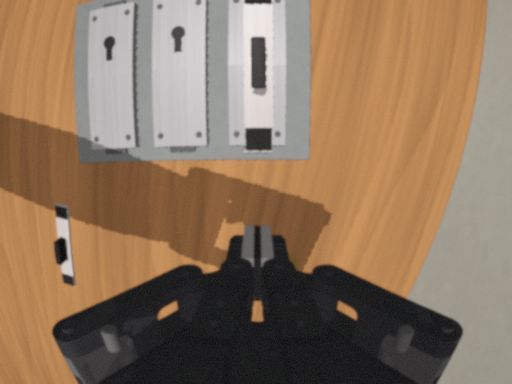

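View pics/d17c.png

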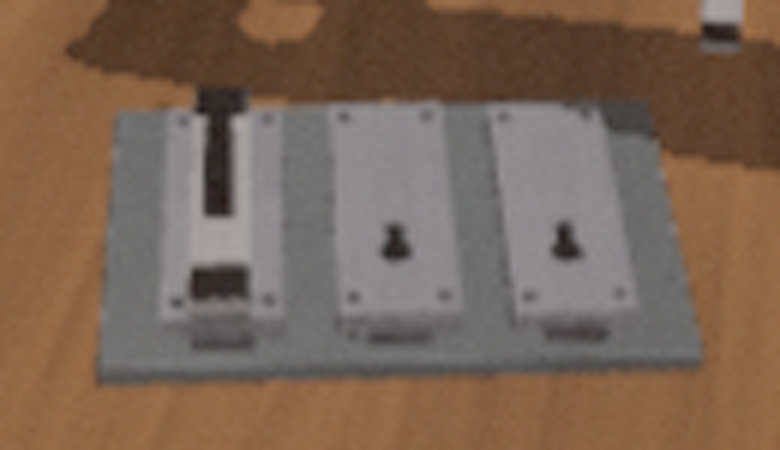

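View pics/s17.png

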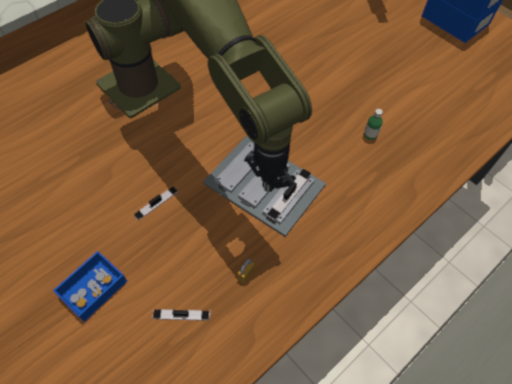

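Call:
play_rows:
  motion:
    - [[0, 0, 0], [0, 0, 0]]
    - [[0, 0, 0], [0, 0, 0]]
    - [[0, 0, 0], [0, 0, 0]]
    - [[0, 0, 0], [0, 0, 0]]
    - [[0, 0, 0], [0, 0, 0]]

```text
t: 25.0
eef_pos: [0.6738, -0.0415, 0.1827]
tcp_rot: [[-0.208, 0.978, 0.0], [0.978, 0.208, -0.0], [-0.0, 0.0, -1.0]]
contact_force: [-0.1, 0.2, -1.0]
opening: -0.0002
```

Run:
```python
from h import *
s=st()
d=snap('side','d18.png')[:,:,::-1]; a=cv2.imread('pics/d17.png'); c=cv2.imread('pics/d16.png')
for i in(c,a,d):
    g=cv2.cvtColor(np.ascontiguousarray(i),cv2.COLOR_BGR2GRAY).astype(float); print(g[215:230,229:234].mean(1).round(0))
im=snap('wrist','w18.png')
ctr=np.array([.6512,.0675])
q=onz('wrist',(258.5,63),.06); print('rib approx',q.round(4),np.linalg.norm(q[:2]-ctr))
```

```text
t 25.0 pos [ 0.6738 -0.0415  0.1827] F [-0.05  0.2  -0.95] op -0.0001617134653069718
[[-0.208  0.978  0.   ]
 [ 0.978  0.208 -0.   ]
 [-0.     0.    -1.   ]]
[163. 163. 164. 131.  57.  46.  46.  46.  45. 119. 142. 115.  94.  94.
  96.]
[162. 162. 162. 143.  90.  51.  45.  47.  46.  74. 110. 120. 105.  93.
  94.]
[162. 162. 161. 142.  91.  46.  47.  45.  46.  76. 110. 119. 105.  92.
  95.]
rib approx [0.6525 0.0663 0.06  ] 0.0017470433000350701
```

```bash
python3 -c "
from rig import ctrl
print(ctrl.hand_in())"
```

```text
the job is handed in; nothing more can be done
None
```

The bowed cover is the farthest one (`place_3`), and the straightedge is lying on it, let go, as the marker. I handed the job in at about 25 s.

**What I did:** I laid the largest straightedge on the farthest cover first, because its two halves were shaded differently. It rocked there, so I never checked the other two covers. I pressed the left end and then the right end, each with about 7.4 N by the wrist force reading, held for over half a second. Both ends bottomed out at the same tool height. While the left end was pressed, the right end rose in the scene pictures. While the right end was pressed, the left end stood up in the side view.

**Last checks:**
- **Straightedge:** it did not move between the last two side pictures, and its rib is about 2 mm from the cover's middle. Its angle, measured just after I laid it down, was within 1° of the rack's.
- **Other items:** the padlock, bottle and box were not touched and look unmoved in the last scene picture; I did not measure them.

**What disagreed:** contact at both ends came about 20 mm lower in TCP reading than expected from the stated fingertip position. The closed fingertips also appeared 12 mm or more above the TCP in the pictures. I did not resolve this, so I felt for contact by force in steps of 1 mm or less instead of trusting the height.

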